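# Close and latch the split casting mould

### The arm

A 7-joint arm with a two-finger parallel gripper is mounted at the origin on a cart in front of the work surface, level with it; the furniture and walls round the work are solid. World frame = base frame: x ahead of the robot, y to its left, z up, the work surface at z = 0. Lengths are in m, angles in rad, forces in N, time in s.
With the tool pointing down it reaches from about 0.425 to 0.925 m from the base axis. Payload 6.8 kg.
Tool frame: the origin (TCP) lies on the centre line of the jaws, within the pads' length; the fingertips stand 8 mm ahead of it and the grasp point (between the pads) lies 11 mm behind it (r.finger_overhang is the distance from the TCP to the fingertips, in m); x points along the fingers, z is the direction in which the jaws open and shut, and the axes are right-handed (so a half turn about x gives the same grasp; the last joint's range is limited). The gripper opens to 85 mm and grips with 20 to 120 N. Pads are 22 mm wide; open, the fingers measure 114 mm over their backs; the gripper's body (76 mm by 85 mm) begins 54 mm behind the grasp point. The pads swing forward as they close: fully open they stand 13 mm farther back than shut.
Start: joints at [-1.215, 0.477, 0.022, 1.555, -0.011, 1.109, -0.083], TCP at [0.302, 0.604, 0.239] pointing down, gripper open.
Joint ranges: [-2.96, 2.96], [-0.34, 2.1], [-1.41, 1.46], [0.24, 2.44], [-1.37, 4.51], [0.17, 1.92], [-2.96, 2.96]. Speed limits (rad/s): [2.39, 2.39, 3.14, 3.14, 3.14, 3.14, 3.14].

### API

Orientations are given as a rotation vector (axis times angle).
In Python, from bench import r gives the robot as it stands. The module is installed in compiled form; this text tells all that it offers.
- The arm moves only by the tool play_rows, never from a script. Its argument "plan" is a list of rows, each a list of 5 numbers: the opening, from -1 (shut) to 1 (fully open), then the shift along the world's x, y, z in m, then the turn about the world's z in rad. A call has 1 to 10 rows; each row is the pose to reach, as a shift and turn from the pose commanded when the call began; what a row does not reach only later rows make up. A row lasts 1/10 s, in which the tool goes at most 50 mm and 8.59 degrees, less where a joint would pass 70% of its speed; a pose out of reach is approached as far as the arm can. A call with a gripper value outside its range is refused whole. The fingers move at their own pace and stop on an object; "force" is the grip in N (left out, the last holds). Time passes only in rows, so rows that repeat a pose let the fingers close. It gives the time, the measured TCP pose, the force and the opening at its end, in the units of the state.
- r.get_obs(): the state, without advancing time (a new reading comes with each control period).
- r.grab_frame(name): name is "scene" or "top" or "wrist"; returns a dict with "pixels" (384x512x3 uint8, blue, green, red), "z_map" (384x512 float32, m along the optical axis (not along the pixel's ray), 0 where there is no reading), "vfov" (degrees; the focal length in pixels is half the picture's height over the tangent of half this angle, whatever the lens; pixels are square), "cx", "cy" (the principal point, pixels), "R" (3x3) and "t" (3): a world point X has camera coordinates R X + t; the wrist camera has in their place "tool_from_camera" (4x4, takes a point from camera to tool coordinates, whose origin is the TCP and whose axes are the tool frame's). Camera axes: x right, y down, z forward; pixel columns grow to the right and rows downward; lengths in m; the calibration is good to about 2 mm. A picture is of the moment at which its call begins: read the wrist's pose just before it.
- r.hand_in(): hands the job in, once; it reports no verdict.
Trained networks look in a picture, given as the dict that the camera call returned (one of the last four; its "shot" number tells which), for a name from the list of things; names that differ only in an ending like _2 or _b are one class to them, and where a whole thing is asked for, a point or a joint stands for the part that bears it (a point fixed in the world has none). Each returns a list of dicts, best first, with "conf" (0 to 1); they miss things now and then, are a little off and sometimes report something else, mostly with a low value. They report only what shows in the picture. A call takes as long as a camera call.
- r.outline_of(picture, label): "mask" (384x512 bool, what is visible of it) and "bbox" ([left, top, right, bottom] as shares, 0 to 1, of the picture: columns of its width, rows of its height, round what is visible of it).
- r.pinpoint(picture, label): "position" ([column, row] as shares, 0 to 1, of the picture: columns of its width, rows of its height: a listed point, or the origin of a listed thing).
The state is a dict: "clock": time; "joints": joint angles; "qvel": joint speeds; "tau": joint torques, N m; "tcp_pos": TCP position; "orientation": TCP orientation; "contact_force": force on the tool from outside, world axes, zero at the start; "moment": the same for the moment, N m; "grip_width": finger opening in m.
Only numpy, scipy, OpenCV 4.12 (cv2) and the standard library are available. Lean on these libraries where they do the work, as an engineer would, in place of code of your own. Each camera call takes 0.05 s, during which the arm holds its last target.

### The job

Close the split casting mould: set the loose aluminium mould half by its blue handle into the sloping cradle, keeper towards the latch and up against the black seal, then flip the latch's claw over so that its bar drops behind the keeper while the red lever is still up, and swing the red lever down over centre until it lies fully home. Let go of everything and leave the pocket scale, the jar and the dropper bottle where they stand.

Things in the scene. Friction and masses are not known exactly. Their poses are not given: they have to be found in the camera images.
- mould_stand: fixed stand of the mould on a dark steel foot plate 240 x 116 mm. Origin on the table under the plate's centre; x horizontal, away from the robot to the upper end of the slope; z up
- cradle: sloping bed of the stand, fixed, inclined 30 degrees. Its x axis runs up the slope, y across, z square off the bed; origin on the bed's surface. Bed: x -11 to 195 mm, y +-48. The fixed aluminium half stands on it at x -10 to 78, y +-42, up to z 36, the latch on top of it
- seat (a point): point on the bed, at x 131 mm of the cradle, where the loose half's origin comes to lie when latched (to 2 mm); unlatched, resting on the free seal, it lies up to 4 mm farther up the slope. From x 96 to 188 of the cradle side rails with inner faces at y +-41.5 guide the half: 22 mm high, with outward-flared lead-ins up to 33 mm; the upper end is open
- mould_half: loose mould half: aluminium block 100 (x) x 76 (y) x 36 (z) mm, 0.28 to 0.5 kg, origin under its centre. Its -x end is the mould face, which goes against the seal, so that its axes are parallel to the cradle's
- handle (a point): point on the middle plane of the half's blue handle, 9 mm below its top. The handle is an upright fin on top of the block, 30 (x) x 12 (y) x 34 (z) mm, centred at x +10 of the half, top 70 mm above the block's underside
- keeper (a point): where the claw's bar lies when latched, on the half at x -38, z 40: touching the +x face of the steel keeper, 4 mm over the block's top. The keeper is 26 mm wide (y), x -46 to -38, 12 mm tall; its top 4 mm is a lip that reaches back to x -34.5, so the bar has to come down behind that and is then drawn in under the lip
- pivot (a point): middle of the lever's pivot pin, at x 30, z 48 of the cradle; the pin lies along the cradle's y
- claw_bar (a point): middle of the claw's cross bar (6 mm thick, 38 mm long along y, a small tab reaches 9 mm beyond). The claw is a steel loop, 5 mm arms at y +-19, 85 mm from pin to bar; its pin is 20 mm from the pivot, 10 degrees below the lever line. It swings freely: thrown back it leans on its stop, above the lever; pushed up the slope past the vertical it falls, slowed, onto the loose half
- lever_tip (a point): free end of the lever, 75 mm from the pivot. The lever is 22 mm wide and 9 mm thick at its red grip (outer 36 mm); it passes between the claw's arms
- lever (a joint): lever angle about the pivot, rad: 0 = fully home, flat over the fixed half, pointing down the slope to the robot; 1.57 = square to the bed; 1.8 = stop, leaning to the keeper. Friction keeps it where it is left. Below about 1.3 the claw may be too short to drop behind the keeper. With the claw hooked, 3 to 6 N at the tip take it over centre at about 0.3
- claw (a joint): claw angle relative to the lever, rad: 0 = its place when latched, grows as the claw is lifted away from the keeper, 2.7 = stop, thrown back. Claw's inclination above the bed (towards the keeper) = this angle minus the lever angle
- seal (a joint): travel of the black rubber seal strip in the face of the fixed half, m: 0 = free, standing 6.5 mm proud; 0.0045 = pressed right in; spring 1500 N/m
- pocket_scale: bystander: black pocket scale 80 x 121 x 22 mm, origin under its centre
- sample_jar: bystander: clear jar with red lid, 57 mm across, 75 mm tall, beside the stand; origin under its centre
- dropper_bottle: bystander: small bottle with dropper, 33 mm across, 102 mm tall, on the other side of the stand; origin under its centre

How it is judged:
On the way, in this order (a step that is already met when the one before it is completed fails the run):
1. the loose half lies in the cradle between the rails, up to the seal, and is let go, the lever still up (x of mould_half in the frame of cradle between 0.126 and 0.143 m and z of mould_half in the frame of cradle below 0.004 m and angle between the x axis of mould_half and the x axis of cradle, either way round below 0.1 rad and contact force between the fingers and mould_half below 0.1 N and value of joint lever above 0.6 rad), for 0.1 s.
2. the claw's bar lies behind the keeper, below its top, while the lever is still up (x of claw_bar in the frame of mould_half between -0.038 and -0.004 m and z of claw_bar in the frame of mould_half between 0.034 and 0.046 m and value of joint lever above 0.6 rad), for 0.1 s.
At the end, for the whole second after the job is handed in: the lever is home (below 0.1 rad), the claw's bar lies behind the keeper within 7 mm of the keeper site, the loose half lies flat in the cradle (within 4 mm and 0.07 rad) drawn against the seal (its origin below x 135.5 mm of the cradle, the seal pressed in by more than 1.5 mm), all at rest (value of joint lever below 0.1 rad and distance between claw_bar and keeper below 0.007 m and x of claw_bar in the frame of mould_half above -0.038 m and x of mould_half in the frame of cradle below 0.1355 m and z of mould_half in the frame of cradle below 0.004 m and angle between the x axis of mould_half and the x axis of cradle, either way round below 0.07 rad and value of joint seal above 0.0015 m and linear speed of mould_half below 0.02 m/s); the robot touches nothing.
It fails at once if the pocket scale is disturbed (moved more than 30 mm) (distance of pocket_scale from where it was at the start of the episode above 0.03 m).
It fails at once if the jar is moved more than 30 mm or tipped (distance of sample_jar from where it was at the start of the episode above 0.03 m or angle between sample_jar's own z axis and vertical above 0.4 rad).
It fails at once if the dropper bottle is moved more than 30 mm or tipped (distance of dropper_bottle from where it was at the start of the episode above 0.03 m or angle between dropper_bottle's own z axis and vertical above 0.4 rad).
It also fails if it takes over 64 s, if anything falls off the work surface, if the arm or the gripper's body presses on something with over 40 N, if the wrist force passes 120 N, or if a joint passes its speed limit or range.

## Working session

There is one attempt and no reset: what is moved stays moved. The work goes in short steps, Python scripts to look and compute and a tool call to move; the robot and the scene stay as the last step left them, time stands still between calls to the robot, and variables do not carry over. Pictures are saved under pics/ and viewed, and the job is handed in when it is done.

Besides the shell and the picture viewer there is one more tool, called after "Request:" by a JSON object that holds its "api" and its "payload". play_rows: Moves the arm, as the interface text tells. Its arguments: {"type":"object","properties":{"plan":{"type":"array","items":{"type":"array","items":{"type":"number"}}},"force":{"type":"number"}},"required":["plan"]}

```bash
mkdir -p pics; ls
cat > h.py <<'E'
import numpy as np, cv2
from bench import r
def snap(name,fn):
    o=r.get_obs(); f=r.grab_frame(name); cv2.imwrite('pics/'+fn,f['pixels']); return o,f
def cam(f,o):
    H,W=f['pixels'].shape[:2]
    fl=H/2/np.tan(np.radians(f['vfov'])/2)
    if 'R' in f:
        R=np.array(f['R']);t=np.array(f['t'])
    else:
        T=np.array(f['tool_from_camera']); Rt=cv2.Rodrigues(np.array(o['orientation'],float))[0]; p=np.array(o['tcp_pos'])
        Rw=Rt@T[:3,:3]; tw=Rt@T[:3,3]+p
        R=Rw.T; t=-R@tw
    return fl,R,t
def unproj(f,o,u,v,d=None):
    fl,R,t=cam(f,o)
    if d is None: d=f['z_map'][int(round(v)),int(round(u))]
    c=np.array([(u-f['cx'])/fl*d,(v-f['cy'])/fl*d,d])
    return R.T@(c-t)
def proj(f,o,X):
    fl,R,t=cam(f,o); c=R@np.array(X)+t
    return c[0]/c[2]*fl+f['cx'],c[1]/c[2]*fl+f['cy'],c[2]
def cloud(f,o):
    fl,R,t=cam(f,o); z=f['z_map']; v,u=np.indices(z.shape)
    c=np.stack([(u-f['cx'])/fl*z,(v-f['cy'])/fl*z,z],-1)
    P=(c-t)@R; P[z<=0]=np.nan
    return P
E
python3 - <<'E'
from h import *
print(r.get_obs(), r.finger_overhang)
for n in ['scene','top','wrist']:
    o,f=snap(n,n+'0.png')
    print(n,f['vfov'],f['cx'],f['cy'],f['shot'], {k:np.round(f[k],3).tolist() for k in('R','t','tool_from_camera') if k in f})
    for l in ['mould_half','handle','keeper','pivot','claw_bar','lever_tip','mould_stand','cradle','seat','pocket_scale','sample_jar','dropper_bottle']:
        try: a=r.pinpoint(f,l)
        except Exception as e: print(l,e); continue
        for x in a[:2]:
            u,v=x['position'][0]*512,x['position'][1]*384
            print(l,round(x['conf'],2),round(u),round(v),np.round(unproj(f,o,min(u,511),min(v,383)),3))
E
```

```text
pics
{'clock': 0.0, 'joints': array([-1.21505115,  0.47781012,  0.02238297,  1.55643678, -0.01152413,
        1.1092929 , -0.08309747]), 'qvel': array([-1.71051255e-03,  1.74044011e-03, -1.01996486e-03,  2.09786221e-03,
        5.94268683e-05,  3.73192366e-04,  1.14141782e-03]), 'tau': array([-2.05038609e-04, -5.96439779e+01,  1.60787389e+00, -2.81205457e+01,
        1.24592695e-02,  9.08956106e-03,  2.57656740e-05]), 'tcp_pos': array([0.3017637 , 0.60315588, 0.23832601]), 'orientation': array([-0.86215802,  1.39513967,  0.8604097 ]), 'contact_force': array([-0.54127984, -0.03457107, -0.70363422]), 'moment': array([ 0.01016926, -0.00067165, -0.00588819]), 'grip_width': 0.08550818114366095} 0.008
scene 51.688484659104596 256.18185816141056 191.3930396663105 1 {'R': [[0.618, -0.786, -0.018], [-0.615, -0.469, -0.634], [0.49, 0.403, -0.773]], 't': [-0.35, 0.372, 0.869]}
mould_half 0.88 163 181 [0.435 0.237 0.036]
mould_half 0.65 285 151 [ 0.706 -0.     0.088]
handle 0.62 161 165 [0.458 0.263 0.068]
handle 0.42 282 181 [ 0.63  -0.043  0.053]
keeper 0.81 150 188 [0.394 0.251 0.034]
pivot 0
[... 821 characters left out ...]
40 [ 0.706 -0.007  0.089]
claw_bar 0.64 238 207 [0.52  0.033 0.156]
claw_bar 0.58 237 208 [0.517 0.034 0.158]
lever_tip 0.89 238 205 [0.525 0.033 0.156]
mould_stand 0.72 251 160 [0.652 0.    0.086]
mould_stand 0.34 210 151 [0.678 0.113 0.075]
cradle 0.98 246 186 [0.579 0.016 0.087]
seat 0.58 255 142 [ 0.701 -0.01   0.087]
pocket_scale 0.73 334 230 [ 0.461 -0.231  0.024]
sample_jar 0.69 210 151 [0.679 0.113 0.075]
dropper_bottle 0.67 293 170 [ 0.629 -0.116  0.054]
wrist 69.43624108277942 253.30105460445634 189.30773523594002 3 {'tool_from_camera': [[-0.0, -0.298, 0.955, -0.134], [0.0, -0.955, -0.298, 0.075], [1.0, 0.0, 0.0, 0.001], [0.0, 0.0, 0.0, 1.0]]}
handle 0.79 93 362 [0.449 0.276 0.069]
```

View pics/scene0.png

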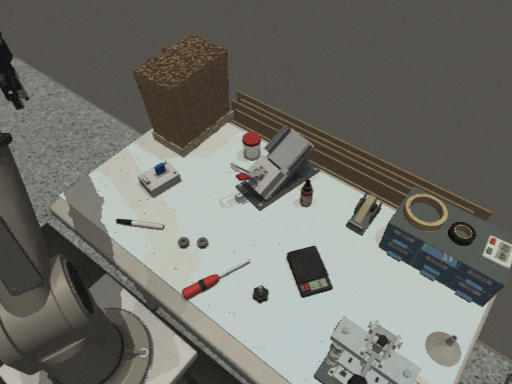

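View pics/top0.png

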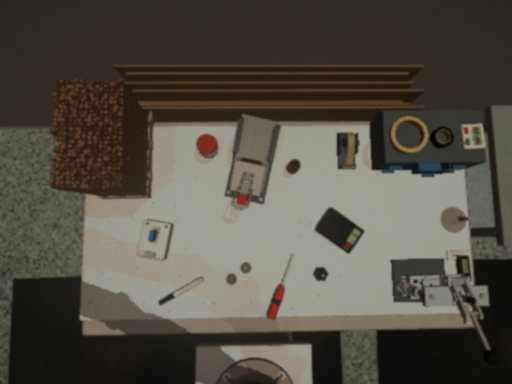

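View pics/wrist0.png

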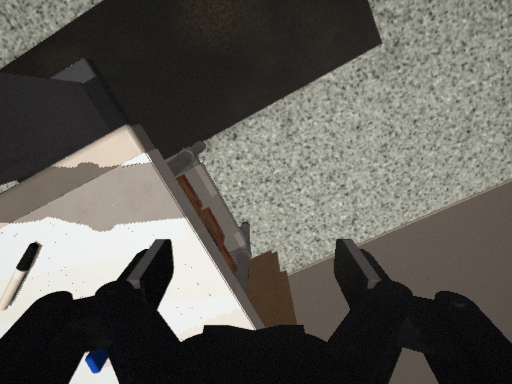

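Run:
```python
from h import *
o=r.get_obs(); R=cv2.Rodrigues(o['orientation'])[0]; print(np.round(R,3), 'jaw yaw',np.degrees(np.arctan2(R[1,2],R[0,2])))
o,f=snap('top','t1.png'); 
P=cloud(f,o)
m=r.outline_of(f,'mould_half')
for x in m[:3]: print(x['conf'],x['bbox'],x['mask'].sum())
mk=m[0]['mask']; Q=P[mk]; 
top=Q[(Q[:,2]>.028)&(Q[:,2]<.044)]
print(len(top)); rect=cv2.minAreaRect(top[:,:2].astype(np.float32)*1000); print(rect, top.mean(0))
hd=Q[Q[:,2]>.055]; print(len(hd),hd.mean(0) if len(hd) else 0)
im=f['pixels']
cv2.imwrite('pics/t1a.png',cv2.resize(im[200:280,120:200],None,fx=6,fy=6,interpolation=cv2.INTER_CUBIC))
cv2.imwrite('pics/t1b.png',cv2.resize(im[100:230,190:310],None,fx=5,fy=5,interpolation=cv2.INTER_CUBIC)[:600])
o,f=snap('scene','s1.png'); im=f['pixels']
cv2.imwrite('pics/s1b.png',cv2.resize(im[115:215,220:330],None,fx=6,fy=6,interpolation=cv2.INTER_CUBIC))
```

```text
[[ 0.    -0.894  0.447]
 [-0.     0.447  0.894]
 [-1.    -0.    -0.   ]] jaw yaw 63.42584776935037
0.27 [0.45, 0.2974, 0.5381, 0.5521] 3035
30
((613.38232421875, 11.035602569580078), (95.53878784179688, 33.22769546508789), 77.3073959350586) [ 0.61007857 -0.00585635  0.03709603]
2879 [ 6.64309773e-01 -4.97190372e-04  9.33123208e-02]
```

View pics/t1a.png

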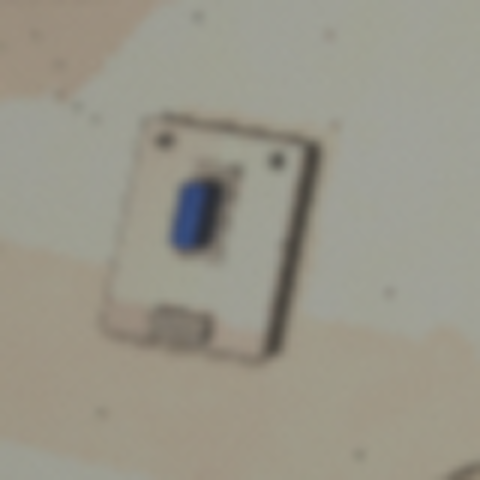

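View pics/t1b.png

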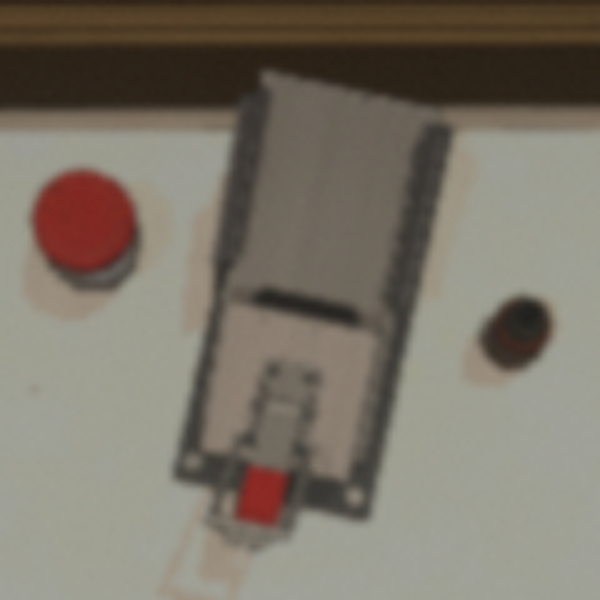

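View pics/s1b.png

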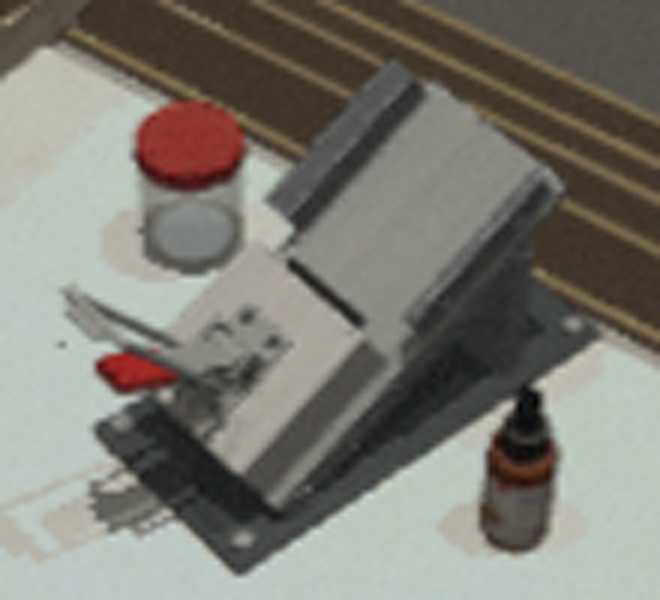

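Request:
{"api": "play_rows", "payload": {"plan": [[1,0.14,-0.34,0,0.3],[1,0.14,-0.34,0,0.3],[1,0.14,-0.34,0,0.3],[1,0.14,-0.34,0,0.3],[1,0.14,-0.34,0,0.3],[1,0.14,-0.34,0,0.3],[1,0.14,-0.34,0,0.3],[1,0.14,-0.34,0,0.3],[1,0.14,-0.34,0,0.3],[1,0.14,-0.34,0,0.3]]}}

```text
clock: 3.1
tcp_pos: [0.4419, 0.2642, 0.2395]
orientation: [-1.087, 1.282, 1.088]
contact_force: [0.6, -0.1, -0.2]
grip_width: 0.0855
```

```bash
cat > half.py <<'E'
from h import *
import sys
o,f=snap('wrist',sys.argv[1]); print(o['clock'],o['tcp_pos'])
R=cv2.Rodrigues(o['orientation'])[0]; print('jaw yaw',np.degrees(np.arctan2(R[1,2],R[0,2])))
P=cloud(f,o)
for l in ['mould_half','handle','keeper']:
    for x in r.pinpoint(f,l)[:2]:
        u,v=x['position'][0]*512,x['position'][1]*384
        print(l,round(x['conf'],2),round(u),round(v),np.round(unproj(f,o,min(u,511),min(v,383)),3))
hsv=cv2.cvtColor(f['pixels'],cv2.COLOR_BGR2HSV)
b=(hsv[...,0]>105)&(hsv[...,0]<130)&(hsv[...,1]>150)
n,L,S,C=cv2.connectedComponentsWithStats(b.astype(np.uint8)); k=1+np.argmax(S[1:,4]); b=L==k
Q=P[b]; Q=Q[np.isfinite(Q).all(1)]
print('blue',len(Q),np.percentile(Q[:,2],[5,50,95]))
T=Q[Q[:,2]>np.percentile(Q[:,2],95)-.006]
print(cv2.minAreaRect(T[:,:2].astype(np.float32)*1000), T.mean(0))
c=T.mean(0)
A=P.reshape(-1,3); A=A[np.isfinite(A).all(1)]
A=A[(abs(A[:,2]-.036)<.004)&(np.hypot(*(A[:,:2]-c[:2]).T)<.09)]
print(len(A),cv2.minAreaRect(A[:,:2].astype(np.float32)*1000),np.median(A[:,2]))
E
python3 half.py w1.png
```

```text
3.1 [0.44187075 0.26423616 0.23953607]
jaw yaw 80.59931835206353
mould_half 0.82 256 158 [0.433 0.271 0.035]
handle 0.65 256 179 [0.451 0.267 0.069]
keeper 0.72 256 180 [0.452 0.267 0.07 ]
keeper 0.61 262 135 [0.405 0.282 0.048]
blue 141 [0.06844606 0.06972504 0.07069072]
((453.2875061035156, 269.01898193359375), (9.207737922668457, 26.290353775024414), 80.91192626953125) [0.4533964  0.26929935 0.06966206]
4162 ((444.10638427734375, 271.56304931640625), (75.99132537841797, 100.09054565429688), 79.42446899414062) 0.03578910968288504
```

View pics/w1.png

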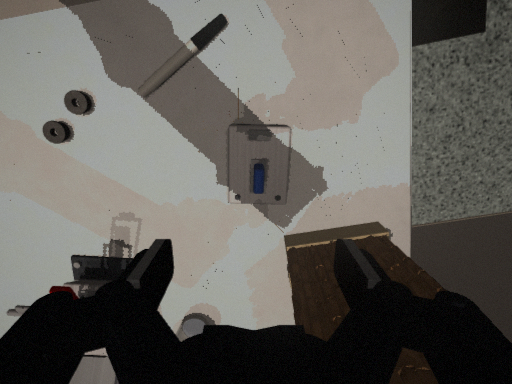

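Request:
{"api": "play_rows", "payload": {"plan": [[1,0.12,-0.25,0.07,-0.05],[1,0.12,-0.25,0.07,-0.05],[1,0.12,-0.25,0.07,-0.05],[1,0.12,-0.25,0.07,-0.05],[1,0.12,-0.25,0.07,-0.05],[1,0.12,-0.25,0.07,-0.05],[1,0.12,-0.25,0.07,-0.05],[1,0.12,-0.25,0.07,-0.05]]}}

```text
clock: 4.1
tcp_pos: [0.5622, 0.0141, 0.3092]
orientation: [-1.05, 1.303, 1.05]
contact_force: [-0.2, 0.4, -0.8]
grip_width: 0.0851
```

Run:
```python
from h import *
import pickle
o,f=snap('wrist','w2.png'); print(o['clock'],o['tcp_pos'])
R=cv2.Rodrigues(o['orientation'])[0]; print('jaw yaw',np.degrees(np.arctan2(R[1,2],R[0,2])))
for l in ['keeper','pivot','claw_bar','lever_tip','mould_stand','cradle','seat','sample_jar','dropper_bottle']:
    for x in r.pinpoint(f,l)[:2]:
        u,v=x['position'][0]*512,x['position'][1]*384
        print(l,round(x['conf'],2),round(u),round(v),np.round(unproj(f,o,min(u,511),min(v,383)),3))
o2,f2=snap('top','t2.png'); o3,f3=snap('scene','s2.png')
pickle.dump([(o,f),(o2,f2),(o3,f3)],open('st.pkl','wb'))
cv2.imwrite('pics/w2b.png',cv2.resize(f['pixels'],(800,600)))
```

```text
4.1 [0.56219003 0.01414381 0.30917976]
jaw yaw 77.73432543494484
pivot 0.82 261 186 [0.595 0.019 0.087]
claw_bar 0.74 259 138 [0.524 0.029 0.154]
claw_bar 0.35 79 127 [ 0.467 -0.23   0.022]
lever_tip 0.71 258 137 [0.523 0.029 0.155]
lever_tip 0.43 263 183 [0.592 0.023 0.086]
mould_stand 0.62 260 213 [0.633 0.009 0.09 ]
cradle 0.77 262 170 [0.574 0.024 0.091]
seat 0.65 259 257 [ 0.701 -0.007  0.087]
sample_jar 0.76 331 215 [0.676 0.112 0.048]
dropper_bottle 0.9 188 213 [ 0.632 -0.106  0.032]
```

View pics/w2b.png

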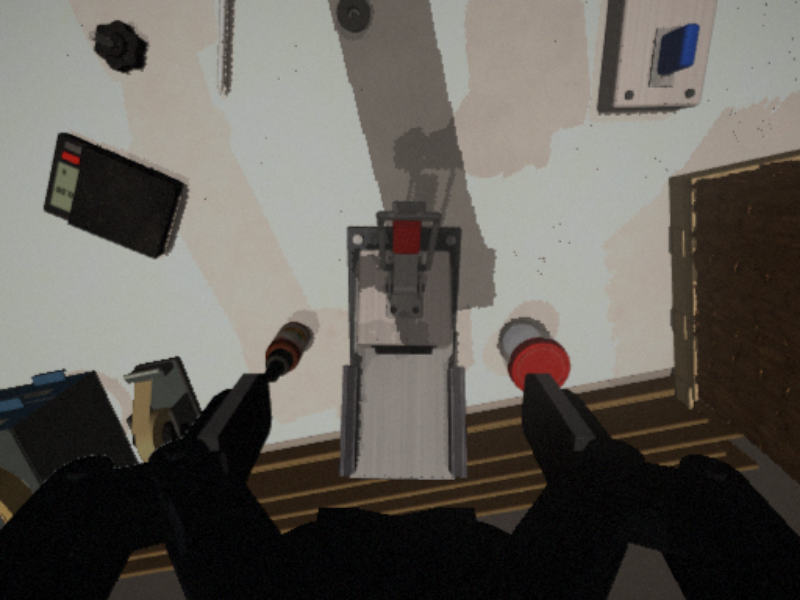

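```bash
cat > fit.py <<'E'
from h import *
import pickle
D=pickle.load(open('st.pkl','rb'))
for (o,f),nm in zip(D[:2],['wrist','top']):
    P=cloud(f,o).reshape(-1,3); P=P[np.isfinite(P).all(1)]
    P=P[(P[:,0]>.5)&(P[:,0]<.8)&(abs(P[:,1])<.1)&(P[:,2]>.008)&(P[:,2]<.2)]
    # initial bed region
    s=P[(P[:,0]>.67)&(P[:,0]<.74)&(abs(P[:,1]+.005)<.03)]
    for _ in range(5):
        A=np.c_[s[:,:2],np.ones(len(s))]; c=np.linalg.lstsq(A,s[:,2],rcond=None)[0]
        e=s[:,2]-A@c; s=s[abs(e)<max(.002,2.5*np.median(abs(e)))] if _<4 else s
    print(nm,len(s),'slope',np.degrees(np.arctan(np.hypot(c[0],c[1]))),'yaw',np.degrees(np.arctan2(c[1],c[0])),c, 'res',np.std(e))
    yaw=np.arctan2(c[1],c[0])
    R=cv2.Rodrigues(np.array([0,0,yaw]))[0]@cv2.Rodrigues(np.array([0,-np.pi/6,0]))[0]
    # ref point on the plane: x=.62,y=.01
    p0=s.mean(0); 
    Q=(P-p0)@R
    top=Q[abs(Q[:,2]-.036)<.004]; bed=Q[abs(Q[:,2])<.004]
    print('p0',p0)
    for n,t in(('top',top),('bed',bed)):
        h=t
        print(n,len(h),'z',np.median(h[:,2]),'x pct',np.percentile(h[:,0],[0,.5,2,50,98,99.5,100]).round(4),'y pct',np.percentile(h[:,1],[0,.5,2,50,98,99.5,100]).round(4))
    # yaw from top face rect
    print(cv2.minAreaRect(top[:,:2].astype(np.float32)*1000))
    np.save('Q_'+nm,Q)
    # raster
    im=np.zeros((320,600),np.float32); 
    ix=((Q[:,0]+.2)*1500).astype(int); iy=((Q[:,1]+.1)*1500).astype(int)
    ok=(ix>=0)&(ix<600)&(iy>=0)&(iy<320)
    im[iy[ok],ix[ok]]=np.clip((Q[ok,2]+.05)*1600,0,255)
    cv2.imwrite('pics/ras_%s.png'%nm,cv2.dilate(im,np.ones((3,3))))
E
python3 fit.py
```

```text
wrist 2298 slope 29.983184600648986 yaw -12.825338189007537 [ 0.56256464 -0.1280732  -0.30711735] res 0.0008558983501872482
p0 [ 0.70571188 -0.00503104  0.09053554]
top 3050 z 0.035910079660917534 x pct [-0.1434 -0.1418 -0.1394 -0.086   0.0273  0.0457  0.0536] y pct [-0.0572 -0.0557 -0.0542 -0.0049  0.0456  0.0469  0.0485]
bed 5077 z 2.6742238251608543e-07 x pct [-0.1688 -0.1645 -0.1202  0.003   0.0597  0.0612  0.062 ] y pct [-0.0584 -0.0518 -0.0502 -0.0049  0.0425  0.0977  0.103 ]
((-45.027828216552734, -4.0980377197265625), (105.75457000732422, 196.9201202392578), 89.7794418334961)
top 0 slope 0.0 yaw 0.0 [0. 0. 0.] res nan
p0 [nan nan nan][ WARN:0@0.608] global loadsave.cpp:1063 imwrite_ Unsupported depth image for selected encoder is fallbacked to CV_8U.
  return _methods._mean(a, axis=axis, dtype=dtype,
  ret = ret.dtype.type(ret / rcount)
  ret = _var(a, axis=axis, dtype=dtype, out=out, ddof=ddof,
  arrmean = um.true_divide(arrmean, div, out=arrmean,
  ret = ret.dtype.type(ret / rcount)
fit.py:16: RuntimeWarning: Mean of empty slice.
  p0=s.mean(0);
  ret = um.true_divide(
Traceback (most recent call last):
  File "fit.py", line 22, in <module>
    print(n,len(h),'z',np.median(h[:,2]),'x pct',np.percentile(h[:,0],[0,.5,2,50,98,99.5,100]).round(4),'y pct',np.percentile(h[:,1],[0,.5,2,50,98,99.5,100]).round(4))
                                                 ~~~~~~~~~~~~~^^^^^^^^^^^^^^^^^^^^^^^^^^^^^^^^
IndexError: index -1 is out of bounds for axis 0 with size 0
```

View pics/ras_wrist.png

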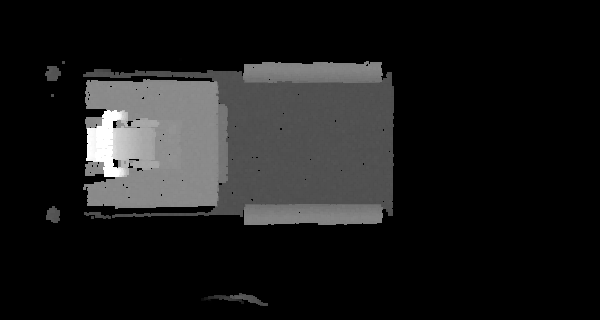

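Run:
```python
from h import *
Q=np.load('Q_wrist.npy')
p0=np.array([0.70571188,-0.00503104,0.09053554]); yaw=np.radians(-12.825)
R=cv2.Rodrigues(np.array([0,0,yaw]))[0]@cv2.Rodrigues(np.array([0,-np.pi/6,0]))[0]
top=Q[(abs(Q[:,2]-.036)<.002)&(abs(Q[:,1])<.047)&(Q[:,0]<-.03)]
for xs in np.arange(-.14,-.05,.015):
    t=top[(top[:,0]>xs)&(top[:,0]<xs+.015)]; print(round(xs,3),t[:,1].min().round(4),t[:,1].max().round(4))
print('x upper edge', [np.sort(top[(top[:,1]>y)&(top[:,1]<y+.01)][:,0])[-3:].round(4) for y in(-.04,-.03,-.02,0,.01,.02)])
bed=Q[abs(Q[:,2])<.003]; bed=bed[(abs(bed[:,1]+.005)<.06)&(bed[:,0]>-.02)]
print('bed x end',[np.sort(bed[abs(bed[:,1]-y)<.004][:,0])[-3:].round(4) for y in(-.04,-.02,0,.02)])
for xs in (-.01,.01,.03):
    t=bed[abs(bed[:,0]-xs)<.006]; print('bed y',t[:,1].min().round(4),t[:,1].max().round(4))
r_=Q[(Q[:,2]>.018)&(Q[:,2]<.040)&(Q[:,0]>-.045)]
print('rail x',np.percentile(r_[:,0],[1,99]), 'ys', [ (r_[abs(r_[:,0]-x)<.006][:,1].min().round(4), r_[(abs(r_[:,0]-x)<.006)&(r_[:,1]<0)][:,1].max().round(4), r_[(abs(r_[:,0]-x)<.006)&(r_[:,1]>0)][:,1].min().round(4), r_[abs(r_[:,0]-x)<.006][:,1].max().round(4)) for x in(-.02,.0,.03)])
```

```text
-0.14 -0.0454 0.0365
-0.125 -0.045 0.0375
-0.11 -0.0457 0.0376
-0.095 -0.0457 0.0372
-0.08 -0.0452 0.0369
-0.065 -0.0448 0.0366Traceback (most recent call last):
  File "<stdin>", line 7, in <module>
    return umr_minimum(a, axis, None, out, keepdims, initial, where)
ValueError: zero-size array to reduction operation minimum which has no identity
```

Run:
```python
from h import *
Q=np.load('Q_wrist.npy')
top=Q[(abs(Q[:,2]-.036)<.002)&(abs(Q[:,1])<.047)&(Q[:,0]<-.03)]
print('x upper edge', [np.sort(top[(top[:,1]>y)&(top[:,1]<y+.01)][:,0])[-3:].round(4) for y in(-.04,-.03,-.02,0,.01,.02)])
bed=Q[abs(Q[:,2])<.003]; bed=bed[(abs(bed[:,1]+.005)<.06)&(bed[:,0]>-.02)]
print('bed x end',[np.sort(bed[abs(bed[:,1]-y)<.004][:,0])[-3:].round(4) for y in(-.04,-.02,0,.02)])
for xs in (-.01,.01,.03):
    t=bed[abs(bed[:,0]-xs)<.006]; print('bed y',t[:,1].min().round(4),t[:,1].max().round(4))
r_=Q[(Q[:,2]>.018)&(Q[:,2]<.040)&(Q[:,0]>-.045)]
print('rail x',np.percentile(r_[:,0],[1,99]))
for x in (-.02,0,.03):
    t=r_[abs(r_[:,0]-x)<.006]; a=t[t[:,1]<0][:,1]; b=t[t[:,1]>0][:,1]; print([ (k.min().round(4),k.max().round(4)) for k in (a,b) if len(k)])
```

```text
x upper edge [array([-0.0555, -0.0555, -0.0555]), array([-0.0556, -0.0556, -0.0554]), array([-0.0556, -0.0556, -0.0556]), array([-0.0558, -0.0557, -0.0556]), array([-0.0559, -0.0559, -0.0558]), array([-0.056 , -0.0559, -0.0558])]
bed x end [array([0.0615, 0.0615, 0.0615]), array([0.0612, 0.0613, 0.0614]), array([0.0612, 0.0613, 0.0614]), array([0.0609, 0.061 , 0.061 ])]
bed y -0.0458 0.0372
bed y -0.0457 0.037
bed y -0.0452 0.0368
rail x [-0.03608689  0.05347999]
[(np.float64(-0.0579), np.float64(-0.0459)), (np.float64(0.0374), np.float64(0.0488))]
[(np.float64(-0.0569), np.float64(-0.0457)), (np.float64(0.0371), np.float64(0.0483))]
[(np.float64(-0.0571), np.float64(-0.0459)), (np.float64(0.037), np.float64(0.0488))]
```

```bash
cat > cr.py <<'E'
from h import *
p0=np.array([0.70571188,-0.00503104,0.09053554]); yaw=np.radians(-12.6)
RC=cv2.Rodrigues(np.array([0,0,yaw]))[0]@cv2.Rodrigues(np.array([0,-np.pi/6,0]))[0]
OC=p0+RC@np.array([-0.1337,-0.0043,0])
def w(x,y,z): return OC+RC@np.array([x,y,z])
def c(X): return (np.array(X)-OC)@RC
E
python3 - <<'E'
from cr import *
import pickle
print('O',OC,'seat',w(.131,0,0),'pivot',w(.03,0,.048))
for X in([0.524,0.029,0.154],[0.523,0.029,0.155],[0.53,.037,.111]): print(c(X).round(4))
D=pickle.load(open('st.pkl','rb')); 
for i in (0,1,2):
    o,f=D[i]; hsv=cv2.cvtColor(f['pixels'],cv2.COLOR_BGR2HSV)
    P=cloud(f,o)
    C=(P-OC)@RC
    m=((hsv[...,0]<8)|(hsv[...,0]>172))&(hsv[...,1]>130)&(abs(C[...,1])<.03)&(abs(C[...,0])<.1)
    q=C[m]; print('red',len(q), q.min(0).round(4),q.max(0).round(4))
    if i==0:
        # profile
        for xs in np.arange(-.09,.06,.01):
            for yc in (0,.019):
                t=C[(abs(C[...,0]-xs)<.005)&(abs(C[...,1]-yc)<.005)]
                if len(t): print(round(xs,3),yc,np.percentile(t[:,2],[5,50,95]).round(3))
E
```

```text
O [0.59177481 0.0160308  0.02368554] seat [ 0.70249191 -0.0087174   0.08918554] pivot [0.59370787 0.01559871 0.08025476]
[ 0.0054 -0.0021  0.1473]
[ 0.0051 -0.0023  0.1487]
[-0.0125  0.007   0.108 ]
red 363 [-0.0426 -0.0108 -0.0029] [0.0102 0.0111 0.1096]
-0.09 0 [0.021 0.024 0.027]
-0.09 0.019 [0.022 0.024 0.027]
-0.08 0 [0.016 0.019 0.022]
-0.08 0.019 [0.015 0.019 0.022]
-0.07 0 [0.012 0.014 0.017]
-0.07 0.019 [0.011 0.013 0.016]
-0.06 0.019 [0.008 0.009 0.01 ]
-0.05 0.019 [-0.002  0.     0.002]
-0.04 0.019 [-0.     0.002  0.004]
-0.03 0.019 [-0.006 -0.003  0.   ]
-0.02 0.019 [-0.007 -0.007 -0.006]
-0.01 0 [0.105 0.108 0.109]
-0.01 0.019 [0.035 0.035 0.036]
-0.0 0 [0.093 0.105 0.154]
-0.0 0.019 [0.035 0.037 0.149]
0.01 0 [0.075 0.087 0.149]
0.01 0.019 [0.036 0.124 0.149]
0.02 0 [0.06  0.067 0.073]
0.02 0.019 [0.035 0.061 0.086]
0.03 0 [0.053 0.055 0.06 ]
0.03 0.019 [0.035 0.037 0.054]
0.04 0 [0.038 0.039 0.051]
0.04 0.019 [0.035 0.037 0.054]
0.05 0 [0.035 0.039 0.041]
0.05 0.019 [0.035 0.036 0.039]Traceback (most recent call last):
  File "<stdin>", line 11, in <module>
    return umr_minimum(a, axis, None, out, keepdims, initial, where)
ValueError: zero-size array to reduction operation minimum which has no identity
```

Request:
{"api": "play_rows", "payload": {"plan": [[0.4,-0.108,0.255,-0.12,0.03],[0.2,-0.108,0.255,-0.12,0.03],[0.2,-0.108,0.255,-0.12,0.03],[0.2,-0.108,0.255,-0.12,0.03],[0.2,-0.108,0.255,-0.12,0.03],[0.2,-0.108,0.255,-0.12,0.03],[0.2,-0.108,0.255,-0.12,0.03],[0.2,-0.108,0.255,-0.18,0.03],[0.2,-0.108,0.255,-0.18,0.03]]}}

```text
clock: 5.6
tcp_pos: [0.4516, 0.2672, 0.1259]
orientation: [-1.074, 1.297, 1.075]
contact_force: [-0.7, -0.2, -0.3]
grip_width: 0.0512
```

```bash
python3 half.py w3.png
```

```text
5.6 [0.45161826 0.26715828 0.12585136]
jaw yaw 79.51227982581639
mould_half 0.59 255 172 [0.432 0.273 0.035]
handle 0.92 253 208 [0.451 0.268 0.069]
keeper 0.95 258 138 [0.403 0.281 0.047]
blue 495 [0.067407   0.06945125 0.07059055]
((452.8260498046875, 269.7853698730469), (10.423304557800293, 28.122692108154297), 79.36664581298828) [0.45242992 0.26966589 0.06942833]
8721 ((443.7611083984375, 271.49432373046875), (76.07417297363281, 99.57856750488281), 79.26630401611328) 0.035763941334582064
```

View pics/w3.png

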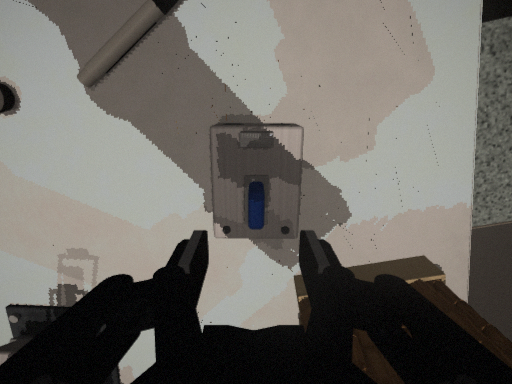

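Request:
{"api": "play_rows", "payload": {"plan": [[0.2,-0.001,0.0,-0.04,0],[0.0,-0.001,0.0,-0.078,0],[0,-0.001,0.0,-0.078,0],[0,-0.001,0.0,-0.078,0],[-0.8,-0.001,0.0,-0.078,0],[-0.8,-0.001,0.0,-0.078,0],[-0.8,-0.001,0.0,-0.078,0],[-0.8,-0.001,0.0,-0.078,0],[-0.8,-0.001,0.0,-0.078,0]], "force": 30}}

```text
clock: 6.7
tcp_pos: [0.4542, 0.2692, 0.0532]
orientation: [-1.072, 1.288, 1.072]
contact_force: [-2.2, -1.5, 9.1]
grip_width: 0.0114
```

Request:
{"api": "play_rows", "payload": {"plan": [[-1,0,0,0,0],[-1,0,0,0.03,0],[-1,0,0,0.08,0],[-1,0,0,0.13,0],[-1,0.0,0,0.16,0],[-1,0.0,0,0.16,0],[-1,0,0,0.16,0]], "force": 30}}

```text
clock: 7.4
tcp_pos: [0.4526, 0.2686, 0.2116]
orientation: [-1.073, 1.29, 1.073]
contact_force: [-0.9, -0.5, -3.3]
grip_width: 0.0111
```

Run:
```python
from h import *
o,f=snap('wrist','w4.png'); print(o); o,f=snap('scene','s4.png')
cv2.imwrite('pics/s4b.png',cv2.resize(f['pixels'][90:215,120:330],None,fx=3.5,fy=3.5,interpolation=cv2.INTER_CUBIC))
```

```text
{'clock': 7.4, 'joints': array([-0.73954803,  0.26258631,  0.10154267,  1.94541963, -0.03299316,
        0.93433144,  0.76525542]), 'qvel': array([-0.00032364,  0.03622561, -0.0047814 ,  0.03441654, -0.00088619,
       -0.00261014, -0.0002026 ]), 'tau': array([ 6.64548017e-02, -4.67990470e+01,  1.71731707e+00, -2.81326890e+01,
        7.60197232e-03, -1.71388476e-02, -6.83038976e-03]), 'tcp_pos': array([0.45261694, 0.26858325, 0.21156962]), 'orientation': array([-1.07255636,  1.28963708,  1.07284671]), 'contact_force': array([-0.87405001, -0.49155855, -3.34689129]), 'moment': array([-0.00741296,  0.01354732, -0.0086404 ]), 'grip_width': 0.011127757783853371}
```

View pics/s4b.png

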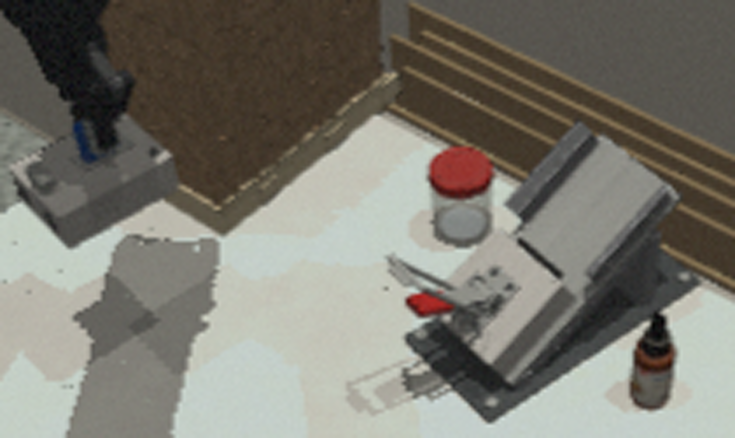

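View pics/w4.png

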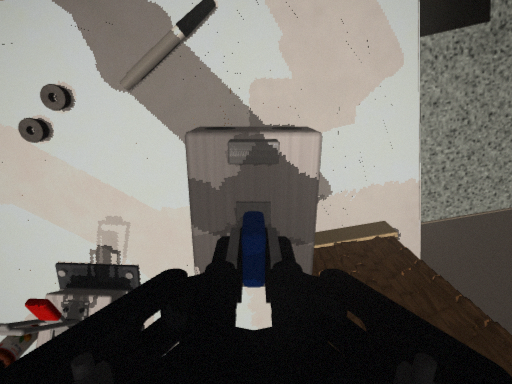

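Run:
```python
from cr import *
o,f=snap('wrist','w5.png'); p=o['tcp_pos']; print(o['clock'],p)
Rt=cv2.Rodrigues(o['orientation'])[0]; ya=np.arctan2(Rt[1,2],Rt[0,2])-np.pi/2; print('half yaw by jaw',np.degrees(ya))
P=cloud(f,o).reshape(-1,3); P=P[np.isfinite(P).all(1)]
L=(P-p)@cv2.Rodrigues(np.array([0,0,ya]))[0]
s=L[(abs(L[:,1])<.036)&(L[:,0]<-.01)&(L[:,0]>-.05)&(abs(L[:,2]+.017)<.012)]
s=s[abs(s[:,1])>.015]
c_=np.linalg.lstsq(np.c_[s[:,:2],np.ones(len(s))],s[:,2],rcond=None)[0]; print(len(s),'pitch deg',np.degrees(np.arctan(c_[:2])),c_[2],np.std(s[:,2]-np.c_[s[:,:2],np.ones(len(s))]@c_))
k=L[(abs(L[:,2]+.017)<.006)&(L[:,0]<.0)&(abs(L[:,1])<.06)]; print('xmin',np.percentile(k[:,0],[0,.5,1]),'y',np.percentile(k[:,1],[.2,99.8]))
d=np.array([np.cos(yaw),np.sin(yaw)])
E=w(.187,0,0); print('E',E)
h=.0532; a=.039
for th in np.radians([0,0,5,10,15,20,25,28,30]):
    v=np.array([-a*np.cos(th)-h*np.sin(th), -a*np.sin(th)+h*np.cos(th)])
    t=np.r_[E[:2]+d*v[0],E[2]+v[1]]; print(np.degrees(th).round(),'tcp',t.round(4),'shift from now',(t-p).round(4))
print('turn',yaw-ya)
```

```text
7.5 [0.45171745 0.26792371 0.20965864]
half yaw by jaw -10.52212513708482
4884 pitch deg [-0.30879205 -0.32545241] -0.017574977525284217 0.00059808258507292
xmin [-0.06065044 -0.06032427 -0.06025891] y [-0.0366461   0.03866361]
E [ 0.74982136 -0.01929679  0.11718554]
0.0 tcp [ 0.7118 -0.0108  0.1704] shift from now [ 0.26   -0.2787 -0.0393]
0.0 tcp [ 0.7118 -0.0108  0.1704] shift from now [ 0.26   -0.2787 -0.0393]
5.0 tcp [ 0.7074 -0.0098  0.1668] shift from now [ 0.2557 -0.2777 -0.0429]
10.0 tcp [ 0.7033 -0.0089  0.1628] shift from now [ 0.2516 -0.2768 -0.0469]
15.0 tcp [ 0.6996 -0.0081  0.1585] shift from now [ 0.2479 -0.276  -0.0512]
20.0 tcp [ 0.6963 -0.0073  0.1538] shift from now [ 0.2446 -0.2753 -0.0558]
25.0 tcp [ 0.6934 -0.0067  0.1489] shift from now [ 0.2417 -0.2746 -0.0607]
28.0 tcp [ 0.6918 -0.0063  0.1458] shift from now [ 0.2401 -0.2743 -0.0638]
30.0 tcp [ 0.6909 -0.0061  0.1438] shift from now [ 0.2392 -0.2741 -0.0659]
turn -0.03626575780229571
```

Run:
```python
from cr import *
import pickle
D=pickle.load(open('st.pkl','rb')); 
for i in (0,2):
    o,f=D[i]; P=cloud(f,o).reshape(-1,3); P=P[np.isfinite(P).all(1)]
    for x in np.arange(.72,.92,.02):
        t=P[(abs(P[:,0]-x)<.01)&(abs(P[:,1])<.12)]
        if len(t): print(i,round(x,2),len(t),np.percentile(t[:,2],[1,50,99]).round(3))
```

```text
0 0.72 1905 [-0.002  0.099  0.142]
0 0.74 1679 [-0.001  0.11   0.142]
0 0.76 850 [-0.002  0.001  0.122]
0 0.78 327 [-0.008 -0.005  0.001]
0 0.8 1 [-0.009 -0.009 -0.009]
0 0.86 323 [-0.108 -0.088 -0.077]
0 0.88 42 [-0.102 -0.099 -0.097]
0 0.9 6 [-0.135 -0.108 -0.089]
0 0.92 927 [-0.14  -0.087 -0.059]
2 0.72 606 [-0.004  0.087  0.139]
2 0.74 413 [-0.004  0.107  0.142]
2 0.76 205 [-0.004  0.006  0.124]
2 0.78 74 [-0.009 -0.002  0.007]
2 0.8 1 [-0.01 -0.01 -0.01]
2 0.86 100 [-0.09  -0.081 -0.075]
2 0.88 5 [-0.101 -0.099 -0.098]
2 0.9 82 [-0.131 -0.105 -0.074]
2 0.92 572 [-0.137 -0.094 -0.058]
```

Request:
{"api": "play_rows", "payload": {"plan": [[-1,0.258,-0.279,0.04,-0.035],[-1,0.258,-0.279,0.04,-0.035],[-1,0.258,-0.279,0.04,-0.035],[-1,0.258,-0.279,0.04,-0.035],[-1,0.258,-0.279,0.04,-0.035],[-1,0.258,-0.279,0.04,-0.035],[-1,0.258,-0.279,0.04,-0.035],[-1,0.258,-0.279,0.04,-0.035],[-1,0.258,-0.279,0.04,-0.035],[-1,0.258,-0.279,0.02,-0.035]]}}

```text
clock: 8.55
tcp_pos: [0.7123, -0.0117, 0.2315]
orientation: [-1.046, 1.304, 1.043]
contact_force: [0.9, 1.3, -3.4]
grip_width: 0.011
```

Request:
{"api": "play_rows", "payload": {"plan": [[-1,0,0,0,0],[-1,0,0,0,0],[-1,0,0,-0.02,0],[-1,0,0,-0.02,0],[-1,0,0,-0.02,0]]}}

```text
clock: 9.05
tcp_pos: [0.7107, -0.0098, 0.2116]
orientation: [-1.047, 1.305, 1.047]
contact_force: [0.7, -0.0, -3.0]
grip_width: 0.0112
```

```bash
cat > chk.py <<'E'
from cr import *
import sys
o,f=snap('wrist',sys.argv[1]+'w.png'); p=o['tcp_pos']; print(o['clock'],p.round(4),'F',o['contact_force'].round(1),'M',o['moment'].round(2),'gw',o['grip_width'].round(4))
Rt=cv2.Rodrigues(o['orientation'])[0]; ya=np.arctan2(Rt[1,2],Rt[0,2])-np.pi/2; print('yaw by jaw',np.degrees(ya), 'tcp in cradle',c(p).round(4))
P=cloud(f,o); C=(P-OC)@RC
np.save('C.npy',C)
o2,f2=snap('scene',sys.argv[1]+'s.png')
cv2.imwrite('pics/%sc.png'%sys.argv[1],np.hstack([cv2.resize(f2['pixels'][95:220,205:335],None,fx=3.2,fy=3.2,interpolation=cv2.INTER_CUBIC),cv2.resize(f['pixels'][:,100:420],None,fx=400/384,fy=400/384)]))
E
python3 chk.py a1
python3 - <<'E'
from cr import *
o=r.get_obs(); p=o['tcp_pos']; d=np.array([np.cos(yaw),np.sin(yaw)])
E=w(.187,0,0);t=np.r_[E[:2]-d*.040,E[2]+.0536]; print('target contact',t.round(4),'shift',(t-p).round(4))
E
```

```text
target contact [ 0.7108 -0.0106  0.1708] shift [-0.0004 -0.0006 -0.0414]Traceback (most recent call last):
  File "chk.py", line 3, in <module>
    o,f=snap('wrist',sys.argv[1]+'w.png'); p=o['tcp_pos']; print(o['clock'],p.round(4),'F',o['contact_force'].round(1),'M',o['moment'].round(2),'gw',o['grip_width'].round(4))
                                                                                                                                                     ^^^^^^^^^^^^^^^^^^^^^
AttributeError: 'float' object has no attribute 'round'
```

Request:
{"api": "play_rows", "payload": {"plan": [[-1,0,-0.001,-0.02,0],[-1,0,-0.001,-0.034,0],[-1,0,-0.001,-0.038,0],[-1,0,-0.001,-0.038,0],[-1,0,-0.001,-0.038,0]]}}

```text
clock: 9.6
tcp_pos: [0.7114, -0.0113, 0.174]
orientation: [-1.047, 1.304, 1.046]
contact_force: [0.5, -0.1, -3.7]
grip_width: 0.0114
```

```bash
sed -i "s/o\['grip_width'\].round(4)/round(o['grip_width'],4)/" chk.py; python3 chk.py a1
```

```text
9.6 [ 0.7114 -0.0113  0.174 ] F [ 0.5 -0.1 -3.7] M [ 0.   -0.07  0.02] gw 0.0114
yaw by jaw -12.53944937927493 tcp in cradle [ 0.1815 -0.0006  0.0689]
```

View pics/a1c.png

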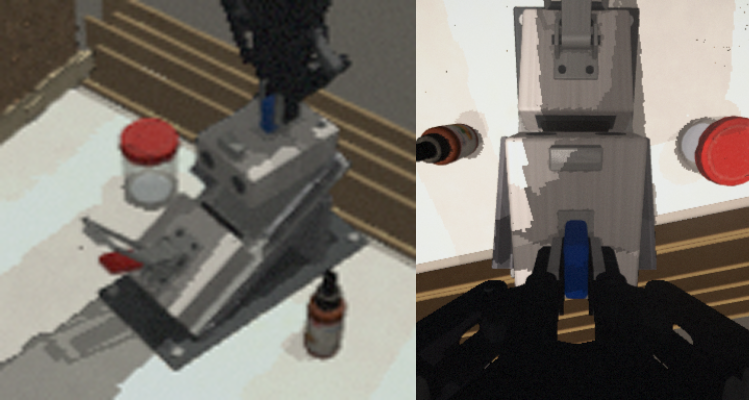

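Request:
{"api": "play_rows", "payload": {"plan": [[-1,0,0,-0.003,0],[-1,-0.0044,0.001,-0.0066,0],[-1,-0.0085,0.002,-0.0106,0],[-1,-0.0122,0.0027,-0.015,0],[-1,-0.0122,0.0027,-0.015,0]], "force": 20}}

```text
clock: 10.2
tcp_pos: [0.6991, -0.0084, 0.1601]
orientation: [-1.047, 1.303, 1.045]
contact_force: [-4.2, 0.1, 5.8]
grip_width: 0.0115
```

```bash
python3 chk.py a2
```

```text
10.2 [ 0.6991 -0.0084  0.1601] F [-4.2  0.1  5.8] M [-0.1   0.4  -0.04] gw 0.0115
yaw by jaw -12.52779349689747 tcp in cradle [ 0.1635 -0.0004  0.0631]
```

View pics/a2c.png

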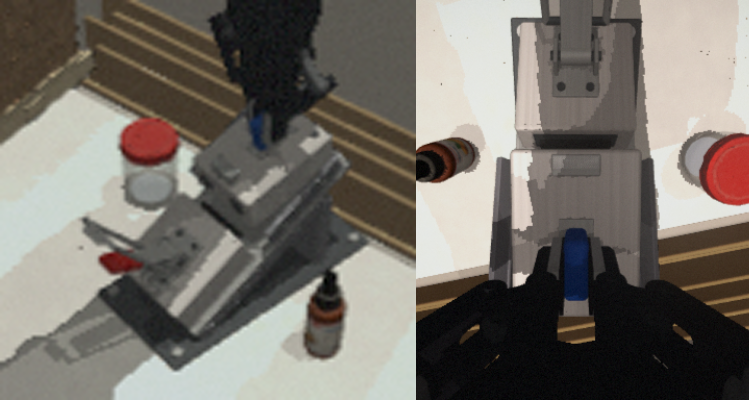

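Request:
{"api": "play_rows", "payload": {"plan": [[-1,-0.0033,0.0007,-0.0047,0],[-1,-0.0062,0.0014,-0.0096,0],[-1,-0.0078,0.0018,-0.0127,0],[-1,-0.0087,0.002,-0.0147,0],[-1,-0.0087,0.002,-0.0147,0]]}}

```text
clock: 10.8
tcp_pos: [0.6892, -0.0062, 0.1451]
orientation: [-1.046, 1.305, 1.048]
contact_force: [-5.8, 1.2, 8.2]
grip_width: 0.0115
```

```bash
python3 chk.py a3
cat > bl.py <<'E'
from cr import *
C=np.load('C.npy').reshape(-1,3); C=C[np.isfinite(C).all(1)]
s=C[(C[:,0]>.09)&(C[:,0]<.125)&(abs(C[:,1])>.016)&(abs(C[:,1])<.034)&(C[:,2]>.025)&(C[:,2]<.075)]
A=np.c_[s[:,:2],np.ones(len(s))]; k=np.linalg.lstsq(A,s[:,2],rcond=None)[0]; print('half top: n',len(s),'slope deg',np.degrees(k[:2]).round(2),'z at x=.1',k@[.1,0,1], 'std',np.std(s[:,2]-A@k))
g=s[abs(s[:,2]-A@k)<.003]
t=C[(C[:,0]>.075)&(C[:,0]<.13)&(abs(C[:,1])<.036)]; t=t[abs(t[:,2]-np.c_[t[:,:2],np.ones(len(t))]@k)<.002]
print('min x (mould face top edge)',np.sort(t[:,0])[:10].round(4))
for y in(-.03,-.02,.02,.03):
    q=t[abs(t[:,1]-y)<.004]; print(y,np.sort(q[:,0])[2:4].round(4))
kk=C[(C[:,0]>.08)&(C[:,0]<.115)&(abs(C[:,1])<.012)]; kz=kk[:,2]-np.c_[kk[:,:2],np.ones(len(kk))]@k
kp=kk[(kz>.009)&(kz<.015)]; print('keeper top',len(kp), np.percentile(kp[:,0],[1,50,99]).round(4) if len(kp) else '')
E
python3 bl.py
```

```text
10.8 [ 0.6892 -0.0062  0.1451] F [-5.8  1.2  8.2] M [-0.01  1.15 -0.02] gw 0.0115
yaw by jaw -12.52369382128659 tcp in cradle [ 0.1472 -0.0004  0.0552]
half top: n 3061 slope deg [-2.58 -0.1 ] z at x=.1 0.04053726354832279 std 0.0006496430355425323
min x (mould face top edge) [0.0905 0.0905 0.0905 0.0906 0.0906 0.0906 0.0906 0.0906 0.0906 0.0907]
-0.03 [0.0907 0.0908]
-0.02 [0.0908 0.0909]
0.02 [0.0906 0.0907]
0.03 [0.0907 0.0907]
keeper top 803 [0.0952 0.1009 0.1063]
```

View pics/a3c.png

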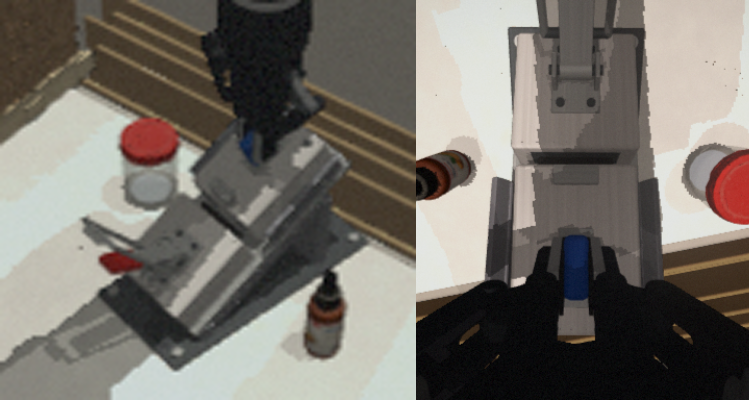

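Request:
{"api": "play_rows", "payload": {"plan": [[-1,-0.001,0,-0.003,0],[-1,-0.003,0.0007,-0.005,0],[-1,-0.005,0.001,-0.006,0],[-1,-0.005,0.001,-0.006,0],[-0.6,-0.005,0.001,-0.006,0],[-0.4,-0.005,0.001,-0.006,0],[-0.4,-0.005,0.001,-0.006,0]]}}

```text
clock: 11.6
tcp_pos: [0.6848, -0.0055, 0.1374]
orientation: [-1.046, 1.305, 1.047]
contact_force: [-0.0, -0.3, -0.5]
grip_width: 0.0255
```

```bash
python3 chk.py a4; python3 bl.py
```

```text
11.6 [ 0.6848 -0.0055  0.1374] F [-0.  -0.3 -0.5] M [0.04 0.06 0.01] gw 0.0255
yaw by jaw -12.53132646185393 tcp in cradle [ 0.1396 -0.0007  0.0508]
half top: n 3206 slope deg [ 0.06 -0.19] z at x=.1 0.036011450105760706 std 0.0006209194217046495
min x (mould face top edge) [0.075  0.075  0.075  0.075  0.075  0.075  0.075  0.075  0.075  0.0751]
-0.03 [0.0752 0.0752]
-0.02 [0.0752 0.0752]
0.02 [0.075  0.0751]
0.03 [0.0752 0.0752]
keeper top 804 [0.0923 0.0983 0.1035]
```

View pics/a4c.png

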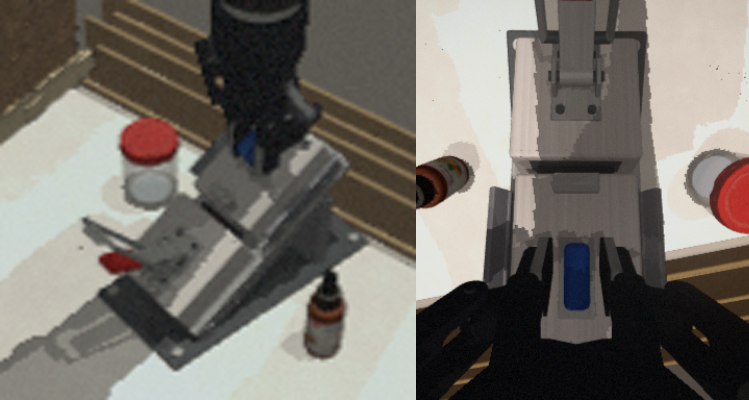

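Request:
{"api": "play_rows", "payload": {"plan": [[-1,0,0,0,0],[-1,0,0,0,0],[-1,0,0,0,0],[-1,-0.002,0.0005,-0.001,0],[-1,-0.004,0.001,-0.0022,0],[-1,-0.005,0.0012,-0.003,0],[-1,-0.005,0.0012,-0.003,0],[-0.4,-0.005,0.0012,-0.003,0],[-0.4,-0.005,0.0012,-0.003,0],[-0.4,-0.005,0.0012,-0.003,0]]}}

```text
clock: 12.7
tcp_pos: [0.68, -0.0042, 0.1346]
orientation: [-1.046, 1.305, 1.047]
contact_force: [-0.0, 0.8, 0.3]
grip_width: 0.0257
```

```bash
python3 chk.py a5; python3 bl.py
python3 - <<'E'
import numpy as np
C=np.load('C.npy').reshape(-1,3)
t=C[(abs(C[:,1])>.025)&(abs(C[:,1])<.037)&(C[:,0]>.06)&(C[:,0]<.1)]
for x in np.arange(.066,.098,.002):
    q=t[(t[:,0]>x)&(t[:,0]<x+.002)]; print(round(x,3),len(q),np.percentile(q[:,2],[5,50,95]).round(4) if len(q) else '')
E
```

```text
12.7 [ 0.68   -0.0042  0.1346] F [-0.   0.8  0.3] M [-0.02 -0.01 -0.01] gw 0.0257
yaw by jaw -12.52689287875442 tcp in cradle [ 0.1339 -0.0005  0.0508]
half top: n 3188 slope deg [ 2.04 -0.12] z at x=.1 0.03593733217218801 std 0.0020014160673548363
min x (mould face top edge) [0.075 0.075 0.075 0.075 0.075 0.075 0.075 0.075 0.075 0.075]
-0.03 [0.075 0.075]
-0.02 [0.075 0.075]
0.02 [0.0752 0.0752]
0.03 [0.0751 0.0753]
keeper top 801 [0.0878 0.0937 0.0989]
0.066 101 [0.035  0.036  0.0368]
0.068 105 [0.0351 0.0361 0.0371]
0.07 108 [0.0352 0.036  0.0369]
0.072 107 [0.035  0.0361 0.0369]
0.074 112 [0.0348 0.0359 0.0366]
0.076 213 [0.0198 0.0343 0.0362]
0.078 221 [0.0176 0.0264 0.0337]
0.08 0 
0.082 7 [0.0337 0.0343 0.0348]
0.084 87 [0.0345 0.0353 0.0364]
0.086 115 [0.035  0.0359 0.037 ]
0.088 104 [0.0352 0.036  0.037 ]
0.09 112 [0.0351 0.0359 0.037 ]
0.092 120 [0.035  0.0358 0.0368]
0.094 116 [0.0348 0.0359 0.037 ]
0.096 117 [0.035 0.036 0.037]
```

View pics/a5c.png

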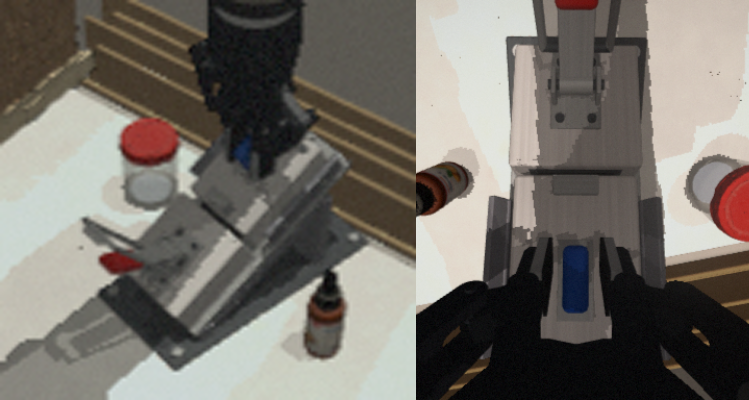

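Request:
{"api": "play_rows", "payload": {"plan": [[-0.4,0,0,0.05,0],[-0.4,0,0,0.1,0],[-1,-0.189,0.043,0.1,0],[-1,-0.189,0.043,0.1,0],[-1,-0.189,0.043,0.1,0],[-1,-0.189,0.043,0.1,0],[-1,-0.189,0.043,0.1,0],[-1,-0.189,0.043,0.1,0],[-1,-0.189,0.043,0.1,0]]}}

```text
clock: 13.7
tcp_pos: [0.4924, 0.0385, 0.2352]
orientation: [-1.047, 1.303, 1.045]
contact_force: [0.4, -0.0, -0.3]
grip_width: -0.0001
```

```bash
python3 chk.py b1
python3 - <<'E'
from cr import *
o,f=snap('top','b1t.png')
P=cloud(f,o);C=(P-OC)@RC
for l in ['claw_bar','lever_tip']:
    for x in r.pinpoint(f,l)[:2]:
        u,v=x['position'][0]*512,x['position'][1]*384
        X=unproj(f,o,u,v);print(l,round(x['conf'],2),round(u),round(v),X.round(3),c(X).round(4))
E
```

```text
13.7 [0.4924 0.0385 0.2352] F [ 0.4 -0.  -0.3] M [ 0.01 -0.05  0.04] gw -0.0001
yaw by jaw -12.558181379324862 tcp in cradle [1.750e-02 2.000e-04 2.341e-01]
```

View pics/b1c.png

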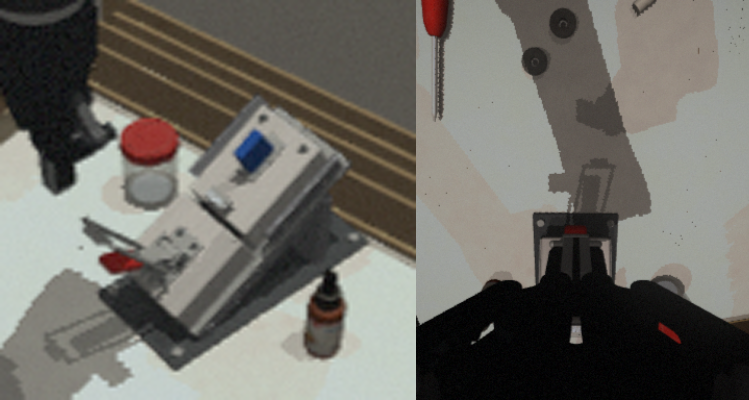

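Request:
{"api": "play_rows", "payload": {"plan": [[-1,0,0,-0.05,0],[-1,0,0,-0.1,0],[-1,0,0,-0.127,0],[-1,0,0,-0.127,0],[-1,0,0,-0.127,0]]}}

```text
clock: 14.45
tcp_pos: [0.4915, 0.0384, 0.1079]
orientation: [-1.046, 1.306, 1.046]
contact_force: [0.6, 0.5, 0.3]
grip_width: -0.0002
```

```bash
python3 chk.py b2
```

```text
14.45 [0.4915 0.0384 0.1079] F [0.6 0.5 0.3] M [-0.01 -0.02  0.04] gw -0.0002
yaw by jaw -12.562715840643419 tcp in cradle [-0.0468 -0.      0.1243]
```

View pics/b2c.png

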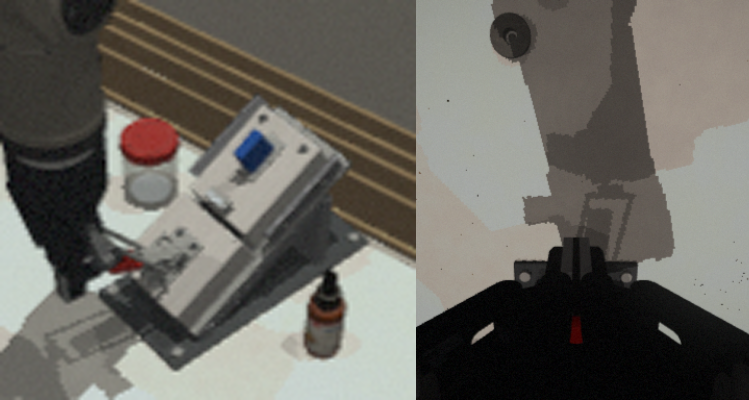

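Request:
{"api": "play_rows", "payload": {"plan": [[-1,0.01,-0.002,0,0],[-1,0.02,-0.0045,0.002,0],[-1,0.029,-0.0065,0.006,0],[-1,0.038,-0.0085,0.012,0],[-1,0.038,-0.0085,0.012,0],[-1,0.038,-0.0085,0.012,0]]}}

```text
clock: 15.15
tcp_pos: [0.5169, 0.0331, 0.1171]
orientation: [-1.036, 1.323, 1.067]
contact_force: [-32.2, 9.0, 16.6]
grip_width: -0.0001
```

```bash
python3 chk.py b3
```

```text
15.15 [0.5169 0.0331 0.1171] F [-32.2   9.   16.6] M [2.24 7.03 0.01] gw -0.0001
yaw by jaw -12.376421644291872 tcp in cradle [-0.0198  0.0003  0.1193]
```

View pics/b3c.png

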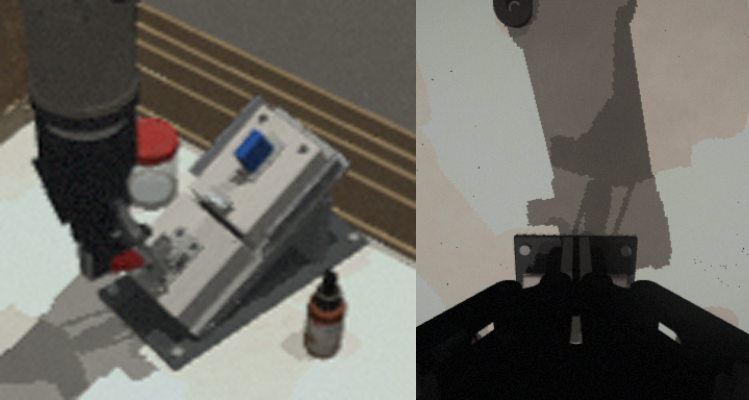

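Request:
{"api": "play_rows", "payload": {"plan": [[-1,-0.02,0.0045,0,0],[-1,-0.04,0.009,0,0],[-1,-0.04,0.009,-0.02,0],[-1,-0.04,0.009,-0.02,0],[-1,-0.04,0.009,-0.02,0]]}}

```text
clock: 15.75
tcp_pos: [0.4902, 0.0389, 0.1002]
orientation: [-1.047, 1.304, 1.046]
contact_force: [0.9, 0.2, 1.3]
grip_width: 0.0001
```

```bash
python3 chk.py b4
cat > red.py <<'E'
from cr import *
for n in ('scene','top'):
    o,f=snap(n,'tmp.png'); hsv=cv2.cvtColor(f['pixels'],cv2.COLOR_BGR2HSV)
    C=(cloud(f,o)-OC)@RC
    m=((hsv[...,0]<8)|(hsv[...,0]>172))&(hsv[...,1]>130)&(abs(C[...,1])<.02)&(C[...,0]>-.06)&(C[...,0]<.06)&(C[...,2]>.04)
    q=C[m]; 
    if len(q)>5:
        md=np.median(q,0); print(n,'red',len(q),md.round(4),'lever angle~',np.arctan2(md[2]-.048,.03-md[0]).round(3), q[:,2].max().round(3))
    for l in ['claw_bar','lever_tip']:
        for x in r.pinpoint(f,l)[:1]:
            u,v=x['position'][0]*512,x['position'][1]*384
            X=unproj(f,o,u,v);print(l,round(x['conf'],2),round(u),round(v),X.round(3),c(X).round(4))
E
python3 red.py
```

```text
15.75 [0.4902 0.0389 0.1002] F [0.9 0.2 1.3] M [ 0.04  0.04 -0.  ] gw 0.0001
yaw by jaw -12.560729678148814 tcp in cradle [-0.0519  0.0002  0.1184]
scene red 25 [ 0.0013 -0.0078  0.096 ] lever angle~ 1.033 0.109
claw_bar 0.45 236 170 [ 0.488 -0.005  0.197] [ 0.0027 -0.0433  0.1987]
lever_tip 0.5 237 177 [ 0.479 -0.014  0.188] [-0.0069 -0.0541  0.1942]
lever_tip 0.51 255 141 [ 0.684 -0.009  0.158] [ 0.1495 -0.0043  0.0684]
```

View pics/b4c.png

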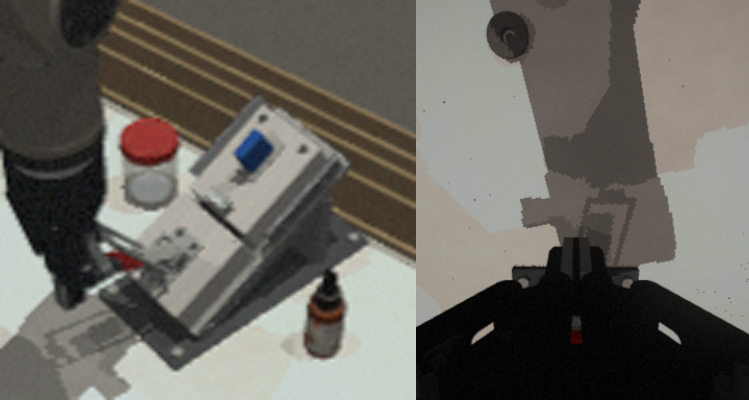

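Request:
{"api": "play_rows", "payload": {"plan": [[-1,0.0176,-0.004,0,0],[-1,0.0264,-0.0059,0,0],[-1,0.0303,-0.0068,0.001,0],[-1,0.0315,-0.007,0.005,0],[-1,0.033,-0.0073,0.009,0],[-1,0.035,-0.0078,0.013,0],[-1,0.0376,-0.0084,0.017,0],[-1,0.0408,-0.0091,0.02,0],[-1,0.0408,-0.0091,0.02,0]]}}

```text
clock: 17.05
tcp_pos: [0.5247, 0.0311, 0.119]
orientation: [-1.042, 1.313, 1.055]
contact_force: [-15.9, 3.7, 13.5]
grip_width: 0.0
```

```bash
python3 chk.py b5;python3 red.py
```

```text
17.05 [0.5247 0.0311 0.119 ] F [-15.9   3.7  13.5] M [ 0.71  3.22 -0.04] gw 0.0
yaw by jaw -12.48976021660041 tcp in cradle [-1.190e-02  1.000e-04  1.169e-01]
scene red 19 [ 0.0144 -0.011   0.102 ] lever angle~ 1.29 0.115
lever_tip 0.56 258 171 [0.598 0.015 0.083] [0.0351 0.0006 0.0478]
lever_tip 0.68 338 230 [ 0.461 -0.242  0.022] [-0.0627 -0.2808  0.0344]
```

View pics/b5c.png

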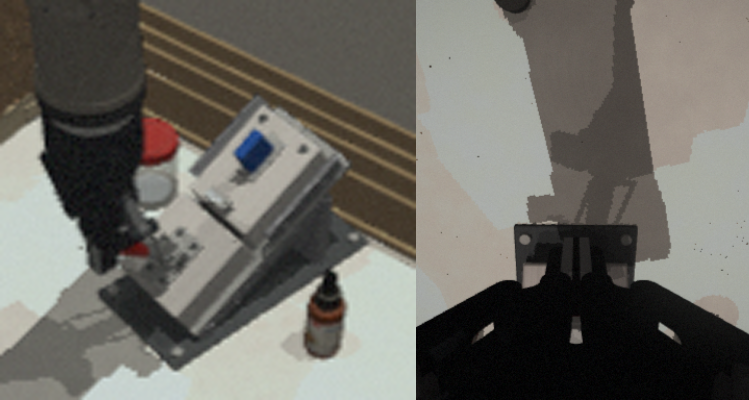

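Request:
{"api": "play_rows", "payload": {"plan": [[-1,0.005,-0.0011,0.006,0],[-1,0.01,-0.0022,0.011,0],[-1,0.0145,-0.0032,0.015,0],[-1,0.019,-0.0042,0.018,0],[-1,0.0235,-0.0052,0.02,0],[-1,0.0265,-0.0059,0.021,0],[-1,0.0265,-0.0059,0.021,0],[-1,0.0265,-0.0059,0.021,0]]}}

```text
clock: 18.25
tcp_pos: [0.5566, 0.024, 0.1404]
orientation: [-1.047, 1.305, 1.046]
contact_force: [-0.0, -0.3, 0.2]
grip_width: 0.0
```

```bash
python3 chk.py b6;python3 red.py
```

```text
18.25 [0.5566 0.024  0.1404] F [-0.  -0.3  0.2] M [ 0.03  0.04 -0.  ] gw 0.0
yaw by jaw -12.547181336132576 tcp in cradle [2.720e-02 1.000e-04 1.191e-01]
scene red 22 [ 0.0418 -0.0106  0.1021] lever angle~ 1.786 0.119
claw_bar 0.59 268 146 [0.68  0.045 0.099] [0.1071 0.0472 0.0252]
lever_tip 0.63 283 153 [ 0.673 -0.015  0.115] [ 0.1202 -0.0128  0.0362]
```

View pics/b6c.png

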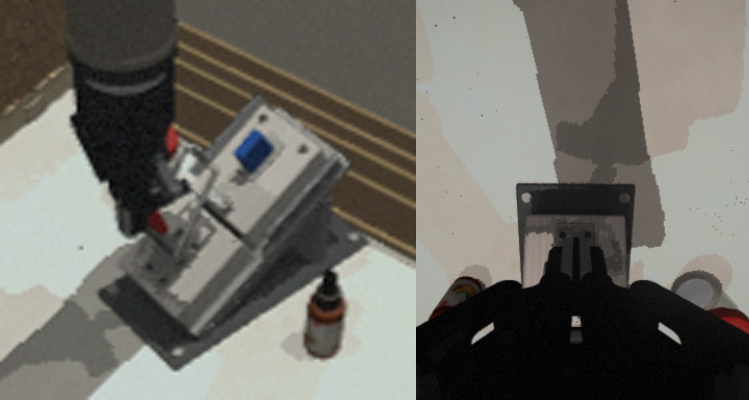

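Request:
{"api": "play_rows", "payload": {"plan": [[-1,-0.03,0.007,0.0,0],[-1,-0.06,0.014,0.04,0],[-1,-0.08,0.018,0.09,0],[-1,-0.08,0.018,0.14,0],[-1,-0.08,0.018,0.17,0],[-1,-0.06,0.012,0.17,0],[-1,-0.06,0.012,0.17,0]]}}

```text
clock: 19.35
tcp_pos: [0.4983, 0.0356, 0.3121]
orientation: [-1.047, 1.302, 1.043]
contact_force: [-0.8, -0.5, -0.6]
grip_width: -0.0002
```

```bash
python3 chk.py c1;python3 red.py
python3 - <<'E'
from cr import *
o=r.get_obs(); f=r.grab_frame('wrist')
for l in ['claw_bar','lever_tip','keeper','handle','pivot']:
    for x in r.pinpoint(f,l)[:2]:
        u,v=x['position'][0]*512,x['position'][1]*384
        X=unproj(f,o,u,v);print(l,round(x['conf'],2),round(u),round(v),X.round(3),c(X).round(4))
cv2.imwrite('pics/c1z.png',cv2.resize(f['pixels'][80:330,150:370],None,fx=2.4,fy=2.4,interpolation=cv2.INTER_CUBIC))
E
```

```text
19.35 [0.4983 0.0356 0.3121] F [-0.8 -0.5 -0.6] M [ 0.    0.02 -0.  ] gw -0.0002
yaw by jaw -12.589106831216448 tcp in cradle [ 0.0615 -0.0013  0.2975]
scene red 38 [ 0.0443 -0.0064  0.1161] lever angle~ 1.777 0.123
claw_bar 0.73 275 153 [0.666 0.008 0.103] [0.1042 0.0086 0.0317]
lever_tip 0.65 249 160 [0.574 0.026 0.142] [0.0427 0.0061 0.1124]
claw_bar 0.47 252 153 [ 0.662 -0.002  0.112] [ 0.1071 -0.002   0.0398]
lever_tip 0.65 255 238 [0.487 0.04  0.318] [0.0539 0.0007 0.3085]
handle 0.78 251 317 [ 0.678 -0.007  0.155] [ 0.1425 -0.0033  0.0695]
pivot 0.61 255 234 [0.486 0.04  0.314] [0.0514 0.0007 0.3057]
```

View pics/c1c.png

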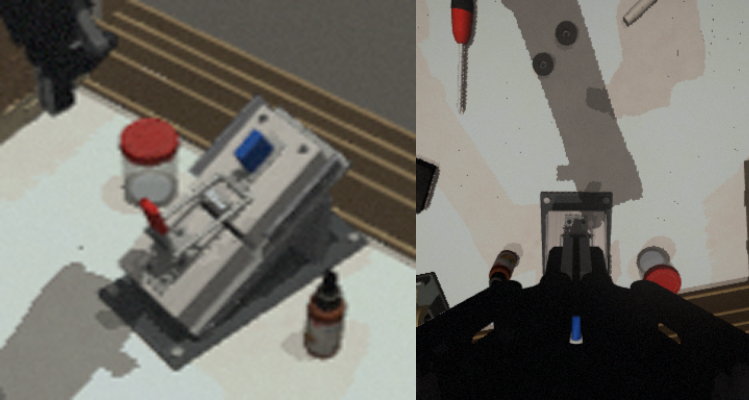

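View pics/c1z.png

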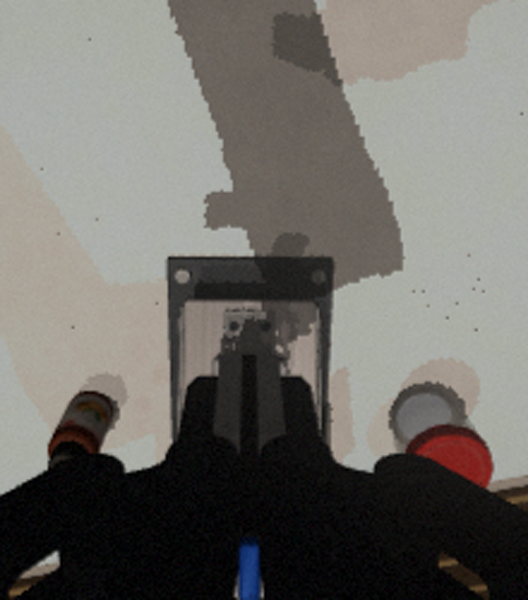

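Request:
{"api": "play_rows", "payload": {"plan": [[-1,0.05,-0.011,-0.02,0],[-1,0.107,-0.023,-0.03,0],[-1,0.107,-0.023,-0.06,0],[-1,0.107,-0.023,-0.11,0],[-1,0.107,-0.023,-0.13,0],[-1,0.107,-0.023,-0.13,0],[-1,0.107,-0.023,-0.13,0]]}}

```text
clock: 20.75
tcp_pos: [0.6038, 0.0131, 0.1812]
orientation: [-1.047, 1.304, 1.046]
contact_force: [0.6, -0.2, 0.7]
grip_width: -0.0002
```

```bash
python3 chk.py c2
python3 - <<'E'
from cr import *
o=r.get_obs(); p=o['tcp_pos']; pv=w(.03,0,.048)
d=np.array([np.cos(yaw),np.sin(yaw)]); n=np.array([-d[1],d[0]])
print('s',(p[:2]-pv[:2])@d,'lat',(p[:2]-pv[:2])@n,'z',p[2])
C=np.load('C.npy').reshape(-1,3); C=C[np.isfinite(C).all(1)]
for x in np.arange(.07,.13,.003):
    t=C[(abs(C[:,0]-x)<.0015)]
    print(round(x,3),[ (len(q),np.percentile(q[:,2],[5,50,95]).round(3).tolist()) for q in (t[abs(t[:,1])<.008],t[abs(abs(t[:,1])-.019)<.003]) if len(q)])
E
```

```text
20.75 [0.6038 0.0131 0.1812] F [ 0.6 -0.2  0.7] M [-0.01  0.02  0.05] gw -0.0002
yaw by jaw -12.537922555843988 tcp in cradle [ 0.0895 -0.0002  0.1302]
s 0.01126660431098665 lat 1.0590805690520035e-05 z 0.18266883919189458
0.07 [(54, [0.035, 0.036, 0.037]), (64, [0.036, 0.056, 0.057])]
0.073 [(56, [0.036, 0.055, 0.056])]
0.076 [(55, [0.035, 0.054, 0.055])]
0.079 [(72, [0.131, 0.133, 0.135]), (48, [0.034, 0.053, 0.054])]
0.082 [(124, [0.135, 0.137, 0.14]), (13, [0.05, 0.052, 0.053])]
0.085 [(149, [0.134, 0.142, 0.144]), (3, [0.05, 0.05, 0.051])]
0.088 [(185, [0.14, 0.147, 0.15])]
0.091 [(221, [0.145, 0.152, 0.155])]
0.094 [(235, [0.149, 0.158, 0.16])]
0.097 [(317, [0.159, 0.165, 0.17])]
0.1 [(338, [0.158, 0.17, 0.173]), (69, [0.162, 0.171, 0.173])]
0.103 [(387, [0.156, 0.174, 0.178]), (324, [0.163, 0.167, 0.177])]
0.106 [(597, [0.155, 0.188, 0.193]), (296, [0.168, 0.173, 0.192])]
0.109 [(553, [0.153, 0.194, 0.198]), (203, [0.173, 0.174, 0.198])]
0.112 [(624, [0.151, 0.199, 0.204]), (220, [0.172, 0.2, 0.204])]
0.115 [(1092, [0.161, 0.197, 0.212]), (489, [0.184, 0.208, 0.214])]
0.118 [(1377, [0.163, 0.201, 0.217]), (702, [0.197, 0.215, 0.218])]
0.121 [(1174, [0.201, 0.205, 0.21]), (127, [0.202, 0.205, 0.208])]
0.124 [(199, [0.206, 0.207, 0.208]), (19, [0.206, 0.207, 0.208])]
0.127 []
```

View pics/c2c.png

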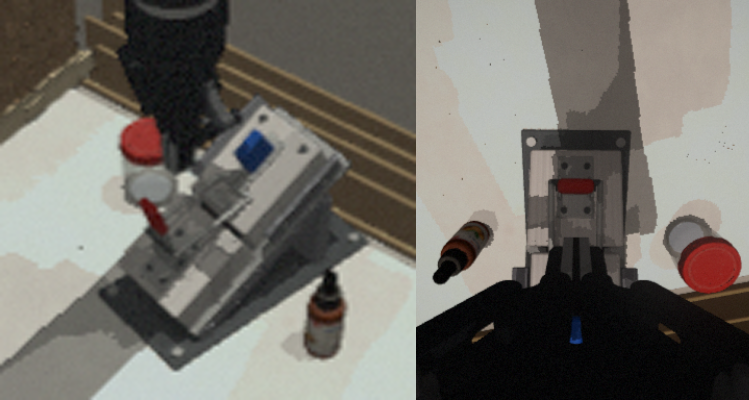

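Request:
{"api": "play_rows", "payload": {"plan": [[-1,0,0,-0.032,0],[-1,0,0,-0.032,0],[-1,-0.0188,0.0042,-0.035,0],[-1,-0.0188,0.0042,-0.035,0],[-1,-0.0293,0.0065,-0.0396,0],[-1,-0.0382,0.0085,-0.0455,0],[-1,-0.0457,0.0102,-0.053,0],[-1,-0.052,0.0116,-0.0617,0],[-1,-0.052,0.0116,-0.0617,0]]}}

```text
clock: 21.75
tcp_pos: [0.5494, 0.0249, 0.1173]
orientation: [-1.046, 1.307, 1.049]
contact_force: [0.1, -0.4, 0.3]
grip_width: 0.0002
```

```bash
python3 chk.py d1; python3 red.py
```

```text
21.75 [0.5494 0.0249 0.1173] F [ 0.1 -0.4  0.3] M [ 0.01 -0.03 -0.02] gw 0.0002
yaw by jaw -12.503729627555458 tcp in cradle [ 0.0093 -0.0006  0.1028]
scene red 55 [-0.0057 -0.0063  0.104 ] lever angle~ 1.003 0.112
claw_bar 0.49 274 158 [ 0.644 -0.004  0.111] [ 0.0915 -0.008   0.0483]
lever_tip 0.63 237 178 [0.525 0.031 0.109] [-0.0163  0.      0.1083]
```

View pics/d1c.png

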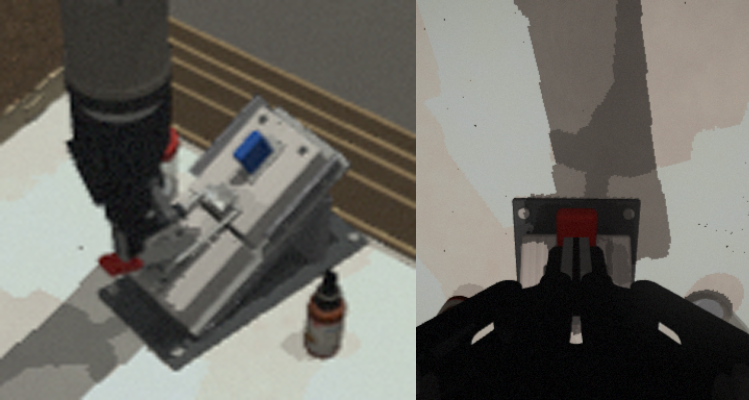

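Run:
```python
from cr import *
for n in('scene','top'):
    o,f=snap(n,'e_%s.png'%n); C=((cloud(f,o)-OC)@RC)
    u,v,_=proj(f,o,w(.1,0,.045)); u,v=int(u),int(v)
    cv2.imwrite('pics/e_%sz.png'%n,cv2.resize(f['pixels'][v-30:v+30,u-35:u+35],None,fx=8,fy=8,interpolation=cv2.INTER_CUBIC))
    for x in np.arange(.082,.124,.003):
        t=C[(abs(C[...,0]-x)<.0015)]
        print(n,round(x,3),[ (len(q),q[:,2].min().round(3),q[:,2].max().round(3)) for q in (t[abs(t[:,1])<.01],t[abs(t[:,1]-.018)<.004],t[abs(t[:,1]+.018)<.004]) if len(q)])
```

```text
scene 0.082 [(17, np.float64(0.02), np.float64(0.298)), (4, np.float64(0.02), np.float64(0.294)), (13, np.float64(0.018), np.float64(0.296))]
scene 0.085 [(17, np.float64(0.032), np.float64(0.303)), (6, np.float64(0.033), np.float64(0.293)), (8, np.float64(0.036), np.float64(0.298))]
scene 0.088 [(19, np.float64(0.033), np.float64(0.308)), (1, np.float64(0.039), np.float64(0.039)), (11, np.float64(0.034), np.float64(0.301))]
scene 0.091 [(17, np.float64(0.046), np.float64(0.313)), (3, np.float64(0.041), np.float64(0.305)), (8, np.float64(0.036), np.float64(0.305))]
scene 0.094 [(16, np.float64(0.045), np.float64(0.319)), (3, np.float64(0.04), np.float64(0.311)), (10, np.float64(0.039), np.float64(0.31))]
scene 0.097 [(17, np.float64(0.043), np.float64(0.324)), (3, np.float64(0.036), np.float64(0.313)), (10, np.float64(-0.076), np.float64(0.316))]
scene 0.1 [(18, np.float64(0.038), np.float64(0.33)), (1, np.float64(0.039), np.float64(0.039)), (15, np.float64(-0.083), np.float64(0.322))]
scene 0.103 [(19, np.float64(0.033), np.float64(0.335)), (4, np.float64(0.032), np.float64(0.039)),
[... 1361 characters left out ...]
np.float64(0.037), np.float64(0.71)), (2, np.float64(0.709), np.float64(0.709))]
top 0.109 [(15, np.float64(0.036), np.float64(0.711)), (7, np.float64(0.71), np.float64(0.729))]
top 0.112 [(19, np.float64(0.036), np.float64(0.711)), (16, np.float64(0.71), np.float64(0.731))]
top 0.115 [(25, np.float64(0.645), np.float64(0.711)), (1, np.float64(0.036), np.float64(0.036)), (31, np.float64(0.71), np.float64(0.735))]
top 0.118 [(32, np.float64(0.627), np.float64(0.712)), (3, np.float64(0.034), np.float64(0.038)), (48, np.float64(0.711), np.float64(0.736))]
top 0.121 [(41, np.float64(0.038), np.float64(0.712)), (5, np.float64(0.034), np.float64(0.037)), (76, np.float64(0.692), np.float64(0.739))]
```

View pics/e_scenez.png

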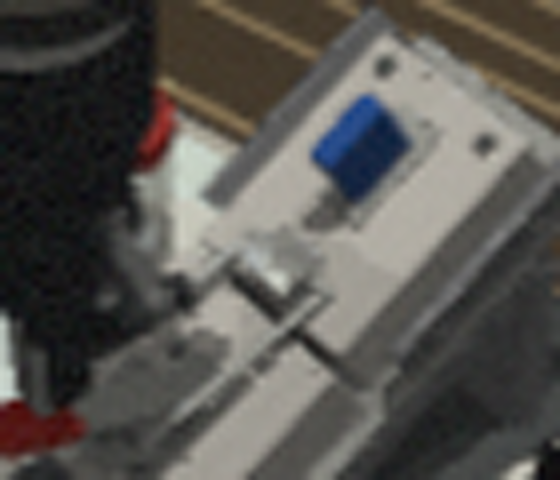

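Request:
{"api": "play_rows", "payload": {"plan": [[-1,-0.0015,0.0003,-0.0067,0],[-1,-0.0044,0.001,-0.017,0],[-1,-0.0104,0.0023,-0.0278,0],[-1,-0.0148,0.0033,-0.0366,0],[-1,-0.0129,0.0029,-0.045,0],[-1,-0.0129,0.0029,-0.05,0],[-1,-0.0129,0.0029,-0.055,0],[-1,-0.0129,0.0029,-0.058,0],[-1,-0.0129,0.0029,-0.058,0],[-1,-0.0129,0.0029,-0.058,0]]}}

```text
clock: 23.25
tcp_pos: [0.5387, 0.0275, 0.0652]
orientation: [-1.044, 1.304, 1.047]
contact_force: [-17.6, -0.2, 53.2]
grip_width: -0.0001
```

```bash
python3 chk.py d2; python3 red.py
```

```text
23.25 [0.5387 0.0275 0.0652] F [-17.6  -0.2  53.2] M [-0.15  3.64 -0.  ] gw -0.0001
yaw by jaw -12.60303556000877 tcp in cradle [-0.0262 -0.0004  0.0631]
scene red 45 [-0.0317 -0.0089  0.0507] lever angle~ 0.043 0.067
claw_bar 0.44 275 158 [ 0.647 -0.007  0.11 ] [ 0.0943 -0.01    0.0457]
lever_tip 0.57 240 193 [0.528 0.025 0.05 ] [-0.0429 -0.0056  0.0549]
claw_bar 0.46 251 157 [0.653 0.001 0.111] [ 0.0985 -0.0016  0.0443]
lever_tip 0.62 208 152 [0.676 0.117 0.072] [0.0761 0.1172 0.0123]
```

View pics/d2c.png

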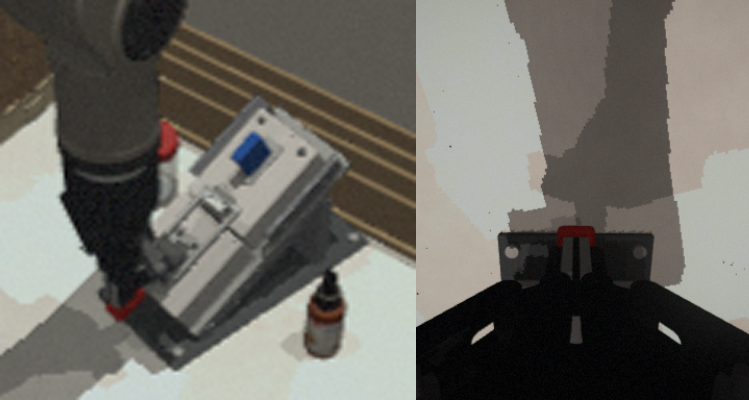

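Request:
{"api": "play_rows", "payload": {"plan": [[-1,0,0,0.01,0],[-1,0,0,0.03,0],[-1,-0.03,0.007,0.08,0],[-1,-0.06,0.013,0.13,0],[-1,-0.06,0.013,0.18,0],[-1,-0.06,0.013,0.23,0],[-0.5,0.03,-0.007,0.23,0],[-0.5,0.03,-0.007,0.23,0],[-0.5,0.03,-0.007,0.23,0]]}}

```text
clock: 24.55
tcp_pos: [0.5731, 0.0193, 0.2921]
orientation: [-1.048, 1.302, 1.041]
contact_force: [-0.1, -0.2, -0.2]
grip_width: 0.0215
```

```bash
python3 chk.py f1; python3 red.py; python3 bl.py;python3 - <<'E'
from cr import *
C=np.load('C.npy'); t=C.reshape(-1,3); t=t[np.isfinite(t).all(1)]
for x in np.arange(-.05,.04,.01):
    q=t[(abs(t[:,0]-x)<.004)&(abs(t[:,1])<.008)]; 
    if len(q): print('lever',round(x,3),len(q),np.median(q[:,2]).round(4))
for x in np.arange(.04,.12,.004):
    q=t[(abs(t[:,0]-x)<.002)&(abs(abs(t[:,1])-.019)<.0025)]; 
    if len(q): print('arm',round(x,3),len(q),np.percentile(q[:,2],[5,50,95]).round(4))
for x in np.arange(.08,.12,.002):
    q=t[(abs(t[:,0]-x)<.001)&(abs(t[:,1])<.01)]; 
    if len(q): print('mid',round(x,3),len(q),np.percentile(q[:,2],[5,50,95]).round(4))
E
```

```text
24.55 [0.5731 0.0193 0.2921] F [-0.1 -0.2 -0.2] M [0.01 0.   0.01] gw 0.0215
yaw by jaw -12.642687829787853 tcp in cradle [ 0.1178 -0.0009  0.242 ]
scene red 88 [-0.0257 -0.0033  0.0521] lever angle~ 0.074 0.057
claw_bar 0.62 273 159 [ 0.642 -0.003  0.11 ] [ 0.0893 -0.0077  0.0477]
lever_tip 0.56 240 192 [0.529 0.028 0.048] [-0.0429 -0.0017  0.053 ]
half top: n 361 slope deg [-5.92 -0.07] z at x=.1 0.03752174948082062 std 0.0020762706487322488
min x (mould face top edge) [0.0753 0.0777 0.0778 0.0778 0.0791 0.0791 0.0816 0.0816 0.0838 0.0838]
-0.03 [0.0876 0.0889]
-0.02 [0.0816 0.0877]
0.02 [0.0778 0.0791]
0.03 []
keeper top 136 [0.0849 0.0924 0.1033]
lever -0.04 58 0.0533
lever -0.03 70 0.0534
lever -0.02 71 0.0536
lever -0.01 83 0.0521
lever 0.0 74 0.0504
lever 0.01 76 0.0503
lever 0.02 78 0.0505
lever 0.03 77 0.0536
arm 0.04 23 [0.0363 0.0447 0.0462]
arm 0.044 23 [0.0354 0.0446 0.046 ]
arm 0.048 24 [0.0365 0.0443 0.0458]
arm 0.052 25 [0.0362 0.0442 0.0449]
arm 0.056 24 [0.0353 0.0441 0.0454]
arm 0.06 24 [0.0355 0.0438 0.0448]
arm 0.064 24 [0.0359 0.0432 0.0451]
arm 0.068 24 [0.036 
[... 460 characters left out ...]
.0326 0.0342 0.0348]
mid 0.082 18 [0.0347 0.0355 0.0368]
mid 0.084 16 [0.0468 0.0476 0.0483]
mid 0.086 16 [0.0466 0.0479 0.0489]
mid 0.088 32 [0.0471 0.0479 0.049 ]
mid 0.09 17 [0.047  0.0476 0.0488]
mid 0.092 31 [0.0469 0.0481 0.0492]
mid 0.094 32 [0.0471 0.0482 0.0492]
mid 0.096 22 [0.043  0.0464 0.0479]
mid 0.098 25 [0.0437 0.044  0.045 ]
mid 0.1 32 [0.044  0.0454 0.0468]
mid 0.102 15 [0.0448 0.0464 0.0476]
mid 0.104 31 [0.0351 0.0447 0.0466]
mid 0.106 30 [0.035  0.0359 0.0378]
mid 0.108 15 [0.0348 0.036  0.0368]
mid 0.11 30 [0.0352 0.0362 0.0372]
mid 0.112 29 [0.0348 0.0358 0.0372]
mid 0.114 15 [0.0353 0.0361 0.0372]
mid 0.116 30 [0.0349 0.0359 0.0373]
mid 0.118 15 [0.0348 0.0361 0.0368]
```

View pics/f1c.png

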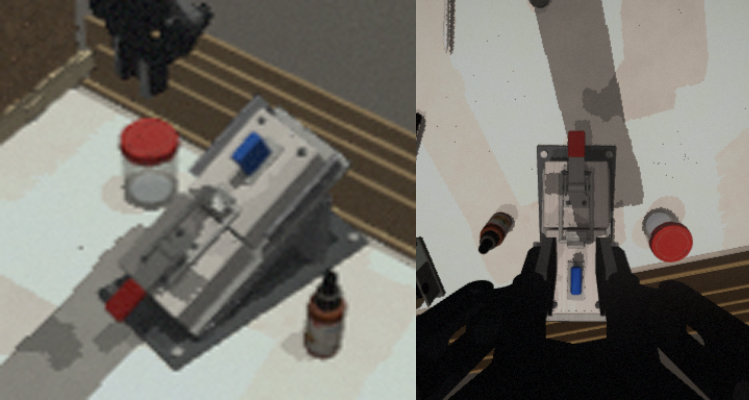

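Run:
```python
from h import *
o=r.get_obs(); print(o['clock'],o['contact_force'],abs(o['qvel']).max())
print(r.hand_in())
```

```text
24.95 [-1.15617485  0.00979526  0.33504525] 0.006484520926859945
the job is handed in; nothing more can be done
None
```

The mould is closed and latched, and I handed the job in at about 25 s of the 64 s allowed. No verdict is reported on hand-in, so the result rests on my own checks below.

**What I did**
- I gripped the loose half by its blue handle and tipped it onto the 30° bed. On first release it lay flat at about x 138 mm, inside the allowed range but short of the seal. I regripped it and eased it down to about x 134 mm.
- My first push on the lever jammed at about 34 N, because the tip was dragging on the finger. I backed off, went lower and followed the tip's arc upward, which raised the lever to about 1.77 rad.
- Raising the lever that far made the claw fall by itself, and its bar dropped behind the keeper.
- I then pressed the lever down over centre until it lay home. The wrist force at the end of that press was about 56 N.

**Last checks, with the arm clear of everything**

| Check | Measured | Limit |
|---|---|---|
| Lever angle | about 0 rad from the depth profile along it, 0.07 from the red grip | below 0.1 |
| Loose half, x in the cradle | about 130 mm, judged from the keeper | below 135.5 mm |
| Claw bar | x about 95 mm, z about 40 mm, behind the keeper and under its lip | within 7 mm of the keeper point |

- **Bar distance:** I estimate the bar at about 3 to 4 mm from the keeper point, uncertain by 1 to 2 mm.
- **Seal:** I did not measure its travel directly; the half's position implies it is well pressed in.
- **Bystanders:** the jar and the dropper bottle look unmoved in the last pictures. I did not measure the pocket scale again, but nothing went near it.
- **Checks that failed or disagreed:** the final plane fit of the half's top was unusable because too little of it showed. The network's low-confidence claw-bar points sometimes landed on the keeper's top, so I used the depth of the claw's arms instead.

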